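Turn the float stick groove-up and clamp it in the vise

ROBOT

A 6-joint arm with a two-finger parallel gripper is mounted at the origin on the work surface. World frame = base frame: x ahead of the robot, y to its left, z up, the work surface at z = 0. Lengths are in mm, angles in rad, forces in N, time in s.
With the tool pointing down it reaches from about 275 to 750 mm from the base axis. Payload 10.2 kg.
Tool frame: the origin (TCP) lies at the very end of the fingers, on their centre line; the grasp point (between the pads) lies 19 mm behind it; z points along the fingers, y is the direction in which the jaws open and shut (so a half turn about z gives the same grasp; the last joint's range is limited). The gripper opens to 85 mm and grips with 20 to 120 N. Pads are 22 mm wide; open, the fingers measure 114 mm over their backs; the gripper's body (76 mm by 85 mm) begins 54 mm behind the grasp point. The pads swing forward as they close: fully open they stand 13 mm farther back than shut.
Start: joints at [-1.434, 0.313, 1.498, -0, 1.331, -0.223], TCP at [184.833, -491.394, 231.294] pointing down, gripper open.
Joint ranges: [-2.94, 2.94], [-0.97, 2.17], [0.19, 2.56], [-1.23, 4.37], [0.02, 3.11], [-2.88, 2.88]. Speed limits (rad/s): [2.39, 2.39, 3.01, 3.14, 3.14, 3.14].

INTERFACE

Orientations are given as a unit quaternion [w, x, y, z].
In Python, from rig import sensors, imaging, ctrl gives the robot as it stands.
- The arm moves only by the shell command python3 -m creep 'ROWS' [FORCE]. ROWS is JSON, a list of rows, each an object with "grip": the finger opening in mm, from 0 to 85.4; "linear": the shift along the tool's x, y, z in mm, a list of three; "rot": the turn, a rotation vector about the tool's x, y, z in rad, a list of three. A call has 1 to 12 rows; each row shifts and turns the commanded pose from where the row before left it, along the tool's axes as they then stand; what a row does not reach is not made up. A row lasts 1/12 s, in which the tool goes at most 41.7 mm and 7.16 degrees, less where a joint would pass 70% of its speed; a pose out of reach is approached as far as the arm can. A call with a gripper value outside its range is refused whole. The fingers move at their own pace and stop on an object; FORCE is the grip in N (left out, the last holds). Time passes only in rows, so rows that do not move let the fingers close. It gives the time, the measured TCP pose, the force and the opening at its end, in the units of the state.
- sensors.sense(): the state, without advancing time (a new reading comes with each control period).
- imaging.capture(name): name is "scene" or "top"; returns (picture, depth): 480x640x3 uint8, red, green, blue; 480x640 float32, mm along the optical axis (not along the pixel's ray), 0 where there is no reading.
- imaging.camera_params(name): a dict with "intrinsics" (3x3 intrinsics, pixels), "R" (3x3) and "t" (3): a world point X has camera coordinates R X + t. Camera axes: x right, y down, z forward; pixel columns grow to the right and rows downward; lengths in mm; the calibration is good to about 2 mm. A picture is of the moment at which its call begins. camera_params takes no time and is no camera call.
- ctrl.finish_job(): hands the job in, once; it reports no verdict.
The state is a dict: "time_s": time; "joints": joint angles; "dq": joint speeds; "tau": joint torques, N m; "eef_pos": TCP position; "ee_rot": TCP orientation; "force": force on the tool from outside, world axes, zero at the start; "wrist_torque": the same for the moment, N m; "grip_width": opening from 0.0 (shut) to 1.0 (fully open).
Only numpy, scipy, OpenCV 4.12 (cv2) and the standard library are available. Lean on these libraries where they do the work, as an engineer would, in place of code of your own. Each camera call takes 0.05 s, during which the arm holds its last target.

TASK

Of the two six-sided float sticks on the jig, take the one lying between the vise jaws, turn it about its length until its grooved flat faces straight up, set it back flat on the vise bed and tail rest between the open jaws, and let go. Then swing the vise crank until the jaw clamps the stick firmly, and let go. Leave the parked stick and everything else on the counter where they are.

Things in the scene. Friction and masses are not known exactly. Their poses are not given: they have to be found in the camera images.
- vise: Jig fixed to the counter: 300 x 270 x 10 mm plywood board with a small vise, a tail rest and parking posts. Origin at counter level under the middle of the vise berth; x is the jaws' closing line, y runs along the sticks, z up. Vise: flat bed at z=56 mm, y=58 to 102 mm; fixed jaw, top z=78 mm, gripping face at x=-20.5 mm. The stick near x=0 is the one in the vise.
- vise_seat (a point): Middle of the vise berth at bed height (jig x=0, y=0, z=56 mm), jig axes. A stick lying flat has its centre 14 mm above this plane. Between the bed (y over 58 mm) and the tail rest it hangs free, 46 mm of air beneath its underside.
- tail_rest (a point): Middle of the top of the tail rest, a plain flat-topped wooden block 50 mm wide (x) and 20 mm long (y), at jig x=0, y=-90, z=56 mm; the far end of the vise stick lies on it.
- parking (a point): Middle of the parking berth (jig x=-110, y=0, z=56 mm): two wooden posts at y=+85 and -85 mm, tops at z=56 mm with side lips 10 mm high. The spare stick lies here and stays here.
- jaw: The moving jaw, an aluminium block 20 x 44 x 22 mm. Origin at the foot of the middle of its gripping face; open, that face is at jig x=+21.5, y=80 mm, opposite the fixed jaw: open gap 42 mm. It slides toward jig -x as the crank turns, 8 mm per radian.
- crank (a joint): Crank angle (rad): 0 jaws open, at most 1.9. It swings level, counter-clockwise from above, about a spindle at jig x=65, y=80 mm; at 0 it points 20 degrees clockwise of jig +x. Handle circle radius 50 mm. It drags about 3 N at the handle and stays where left. The jaw pushes the stick to the fixed jaw and both grip it near 1.2, where resistance rises steeply; 10 to 15 N clamps firmly.
- handle_mid (a point): Middle of the crank's upright black handle, a round grip 16 mm thick and 36 mm tall that spins freely on the crank's end. This point is 20 mm above its foot and 102 mm above the counter; the steel crank arm is just below the foot.
- stick_a_mid (a point): Centre of a pale wooden hexagonal bar, 28 mm over flats, 32 over corners, 220 long, 75 g, thin 16 mm pin at each end. y runs along it; z is the outward normal of the one flat with a groove (8 mm wide, 2.4 deep, full length, dark floor, seen on the end grain too). It lies on a flat, corners to the sides: pads meet two opposite flats squarely when the tool is tilted 30 degrees about its length.
- stick_b_mid (a point): Centre of the other stick, same shape and axes as stick a. Which of the two lies in the vise and which is parked changes, and so does the way the groove faces. The 110 mm around a stick's middle are free for fingers. Lifted, a swing of the tool from 30 degrees one way to 30 the other turns it by one flat (60 degrees); the jaws stand in the way of rolling it in place.
- lunch_carrier: Closed aluminium lunch carrier of three stacked round tiers, 140 mm wide, 200 mm tall, origin under its middle.
- tackle_tray: Green plastic compartment tray, 120 x 210 x 35 mm, origin under its middle.
- bottle_opener: Flat stainless bottle opener, 120 mm long, 4 mm thick, origin under its middle.
- reel: Grey plastic fishing reel with foot, 76 mm round, 46 mm tall, origin under its spool.

How it is judged (in metres and radians):
On the way:
1. the stick in the vise lies flat on bed and rest between the jaws, groove up, let go of, with the crank still open (value of joint crank below 0.6 rad and ((angle between stick_a_mid's own z axis and vertical below 0.14 rad and x of stick_a_mid in the frame of vise_seat between -0.012 and 0.012 m and y of stick_a_mid in the frame of vise_seat between -0.025 and 0.025 m and z of stick_a_mid in the frame of vise_seat between 0.011 and 0.0175 m and angle between the y axis of stick_a_mid and the y axis of vise, either way round below 0.14 rad and linear speed of stick_a below 0.02 m/s and contact force between the fingers and stick_a below 0.1 N) or (angle between stick_b_mid's own z axis and vertical below 0.14 rad and x of stick_b_mid in the frame of vise_seat between -0.012 and 0.012 m and y of stick_b_mid in the frame of vise_seat between -0.025 and 0.025 m and z of stick_b_mid in the frame of vise_seat between 0.011 and 0.0175 m and angle between the y axis of stick_b_mid and the y axis of vise, either way round below 0.14 rad and linear speed of stick_b below 0.02 m/s and contact force between the fingers and stick_b below 0.1 N))), for 0.2 s.
At the end, for the whole second after the job is handed in: The vise stick lies on bed and rest, grooved flat up within 8 degrees, centre within 12 mm across and 25 mm along of mid-berth and 11 to 17.5 mm above the bed, parallel to the jig within 8 degrees, pressed by the jaw with over 4 N; stick and crank at rest, released; all else undisturbed (((angle between stick_a_mid's own z axis and vertical below 0.14 rad and x of stick_a_mid in the frame of vise_seat between -0.012 and 0.012 m and y of stick_a_mid in the frame of vise_seat between -0.025 and 0.025 m and z of stick_a_mid in the frame of vise_seat between 0.011 and 0.0175 m and angle between the y axis of stick_a_mid and the y axis of vise, either way round below 0.14 rad and linear speed of stick_a below 0.02 m/s and contact force between the fingers and stick_a below 0.1 N and contact force between jaw and stick_a above 4 N and contact force between the fingers and crank below 0.1 N and velocity of joint crank below 0.05 rad/s) or (angle between stick_b_mid's own z axis and vertical below 0.14 rad and x of stick_b_mid in the frame of vise_seat between -0.012 and 0.012 m and y of stick_b_mid in the frame of vise_seat between -0.025 and 0.025 m and z of stick_b_mid in the frame of vise_seat between 0.011 and 0.0175 m and angle between the y axis of stick_b_mid and the y axis of vise, either way round below 0.14 rad and linear speed of stick_b below 0.02 m/s and contact force between the fingers and stick_b below 0.1 N and contact force between jaw and stick_b above 4 N and contact force between the fingers and crank below 0.1 N and velocity of joint crank below 0.05 rad/s))); the robot touches nothing.
It fails at once if the parked stick is disturbed (moved more than 15 mm) ((horizontal distance between stick_a_mid and vise_seat below 0.07 m and horizontal distance between stick_b_mid and vise_seat above 0.085 m and distance of stick_b_mid from where it was at the start of the episode above 0.015 m) or (horizontal distance between stick_b_mid and vise_seat below 0.07 m and horizontal distance between stick_a_mid and vise_seat above 0.085 m and distance of stick_a_mid from where it was at the start of the episode above 0.015 m)).
It fails at once if the lunch carrier is moved more than 20 mm (distance of lunch_carrier from where it was at the start of the episode above 0.02 m).
It fails at once if the tackle tray is moved more than 20 mm (distance of tackle_tray from where it was at the start of the episode above 0.02 m).
It fails at once if the bottle opener is moved more than 20 mm (distance of bottle_opener from where it was at the start of the episode above 0.02 m).
It fails at once if the reel is moved more than 20 mm (distance of reel from where it was at the start of the episode above 0.02 m).
It also fails if it takes over 64 s, if anything falls off the work surface, if the arm or the gripper's body presses on something with over 40 N, if the wrist force passes 120 N, or if a joint passes its speed limit or range.

## Working session

There is one attempt and no reset: what is moved stays moved. The work goes in short steps, Python scripts to look and compute and a shell command to move; the robot and the scene stay as the last step left them, time stands still between calls to the robot, and variables do not carry over. Pictures are saved under pics/ and viewed, and the job is handed in when it is done.

```bash
ls; mkdir -p pics; python3 - <<'E'
from rig import sensors, imaging, ctrl
import cv2, numpy as np
print(sensors.sense())
for n in ("scene","top"):
    p,d=imaging.capture(n)
    cv2.imwrite(f"pics/{n}0.png",p[:,:,::-1]); np.save(f"{n}0.npy",d); 
    print(n,imaging.camera_params(n))
E
```

```text
pics
{'time_s': 0.0, 'joints': array([-1.43440982e+00,  3.13441926e-01,  1.49841587e+00, -1.17531213e-05,
        1.33097367e+00, -2.23408286e-01]), 'dq': array([-0.00013677, -0.00027753, -0.00017803,  0.00143189, -0.00147179,
        0.00101751]), 'tau': array([-2.26519842e-04, -4.12260711e+01, -2.59742045e+01, -1.76653671e-04,
        4.09892833e-03,  2.85000823e-05]), 'eef_pos': array([ 184.79096683, -491.14348654,  230.74718293]), 'ee_rot': array([-6.19071760e-04,  9.83861617e-01,  1.78929970e-01,  2.12404584e-05]), 'force': array([0.25042219, 0.39987225, 0.46549658]), 'wrist_torque': array([-0.00806541, -0.01973672, -0.04268506]), 'grip_width': 1.0016044365710262}
scene {'intrinsics': array([[448.58316629,   0.        , 320.50258253],
       [  0.        , 448.58316629, 236.07757197],
       [  0.        ,   0.        ,   1.        ]]), 'R': array([[-0.15599706,  0.98773801,  0.00620851],
       [ 0.8330477 ,  0.13493841, -0.53649152],
       [-0.53075083, -0.07851911, -0.84388287]]), 't': array([  86.17169003, -392.26264879, 1451.89380768])}
top {'intrinsics': array([[614.27779318,   0.        , 321.06064486],
       [  0.        , 614.27779318, 240.50087256],
       [  0.        ,   0.        ,   1.        ]]), 'R': array([[ 0.0297189 , -0.99955686, -0.00169367],
       [-0.98411317, -0.02896293, -0.175164  ],
       [ 0.17503732,  0.00687244, -0.98453781]]), 't': array([  -9.90563712,  543.76423199, 1317.47628195])}
```

View pics/scene0.png

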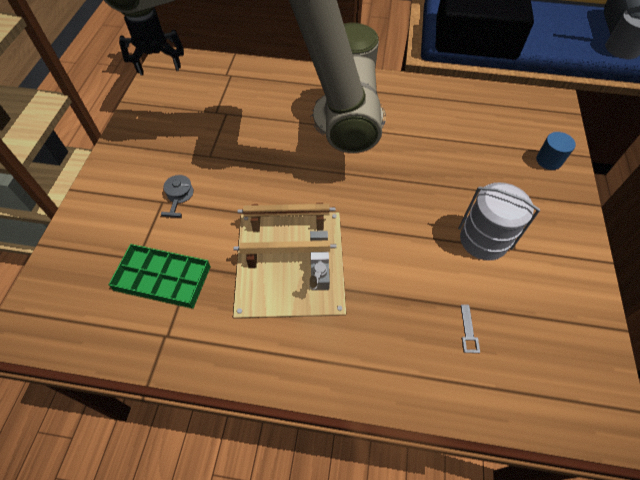

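View pics/top0.png

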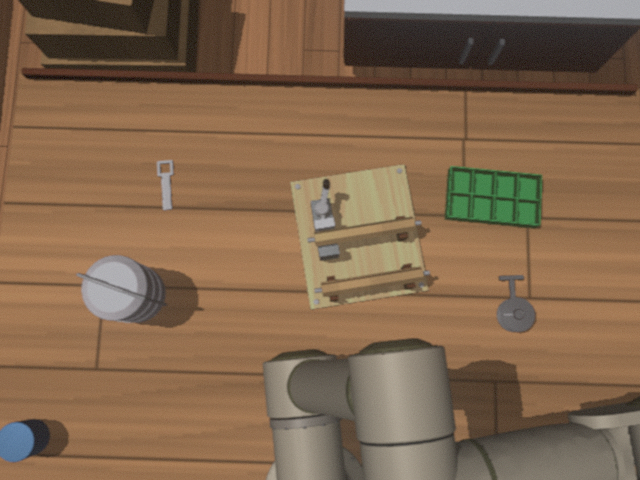

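```bash
python3 - <<'E'
import cv2
a=cv2.imread("pics/top0.png")[155:320,280:440]; b=cv2.imread("pics/scene0.png")[195:325,225:355]
cv2.imwrite("pics/topc.png",cv2.resize(a,None,fx=3.6,fy=3.6,interpolation=cv2.INTER_CUBIC))
cv2.imwrite("pics/scenec.png",cv2.resize(b,None,fx=4.5,fy=4.5,interpolation=cv2.INTER_CUBIC))
E
```

```text
(no output)
```

View pics/topc.png

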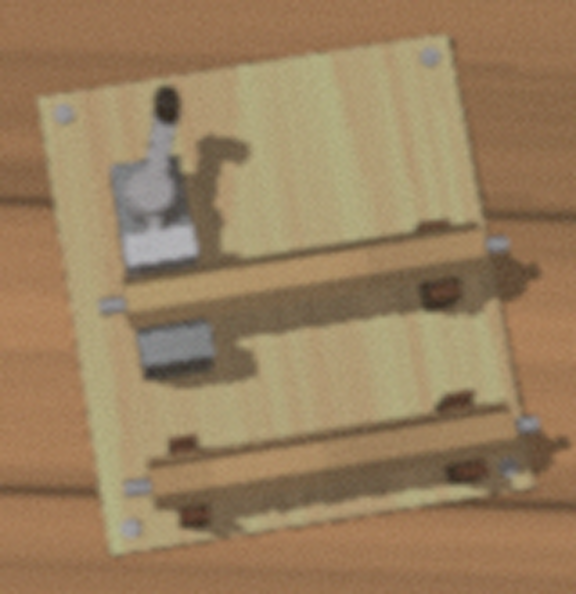

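View pics/scenec.png

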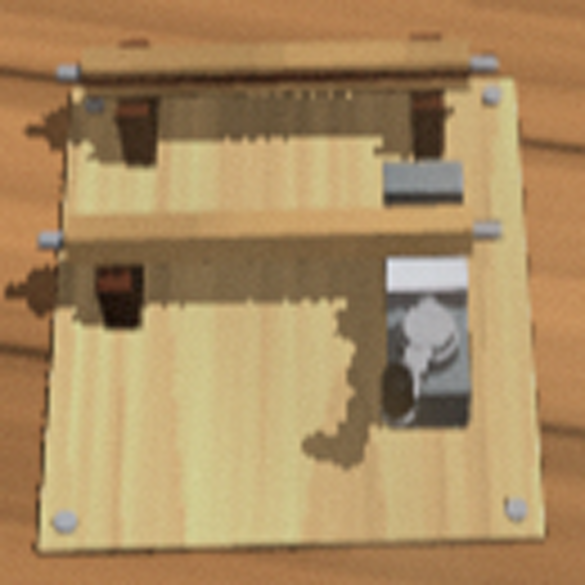

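```bash
cat > h.py <<'E'
import numpy as np, cv2
from rig import imaging
def ray(n,u,v):
    c=imaging.camera_params(n);K,R,t=c["intrinsics"],c["R"],c["t"]
    d=R.T@np.linalg.inv(K)@np.array([u,v,1.]);return -R.T@t,d
def onz(n,u,v,z):
    o,d=ray(n,u,v);return o+d*(z-o[2])/d[2]
def cloud(n,D):
    c=imaging.camera_params(n);K,R,t=c["intrinsics"],c["R"],c["t"]
    v,u=np.mgrid[:480,:640];P=np.stack([(u-K[0,2])/K[0,0]*D,(v-K[1,2])/K[1,1]*D,D],-1)
    return (P-t)@R
def proj(n,X):
    c=imaging.camera_params(n);p=c["intrinsics"]@(c["R"]@np.asarray(X).T+c["t"][:,None]);return (p[:2]/p[2]).T
E
python3 - <<'E'
from h import *
np.set_printoptions(precision=1,suppress=True)
for n in("top","scene"):print(n,"cam",ray(n,0,0)[0])
T=[(40,97),(450,37),(113,553),(533,487)]
T=[onz("top",280+a/3.6,155+b/3.6,10) for a,b in T]
S=[(540,540),(38,550),(512,80),(75,87)]
S=[onz("scene",225+a/4.5,195+b/4.5,10) for a,b in S]
for a,b in zip(T,S):print(a,b)
print(np.linalg.norm(T[0]-T[1]),np.linalg.norm(T[0]-T[2]))
for n in("top","scene"):
    P=cloud(n,np.load(n+"0.npy"));np.save(n+"P.npy",P)
P=np.load("topP.npy")
for r in range(205,310,3):print(r,P[r,360:366].mean(0), P[r,325])
E
```

```text
top cam [ 304.8   -3.2 1392.3]
scene cam [1110.8   81.8 1014.2]
[686.8  80.2  10. ] [690.3  80.9  10. ]
[ 734.7 -184.3   10. ] [ 738.  -180.2   10. ]
[394.9  23.5  10. ] [396.3  26.1  10. ]
[ 443.8 -237.8   10. ] [ 444.1 -235.3   10. ]
268.7365776610171 297.2781280898831
205 [637.3 -86.9   7.2] [616.7  -0.3  83.2]
208 [629.9 -87.    8.3] [609.4  -0.5  85.4]
211 [622.8 -87.1   8.2] [604.5  -0.7  77.7]
214 [615.2 -87.1  10.8] [599.9  -0.9  68.1]
217 [608.1 -87.2  10.7] [592.4  -1.1  71.5]
220 [601.1 -87.3  10.5] [584.9  -1.3  74.8]
223 [594.5 -87.6   8.5] [579.1  -1.5  70.7]
226 [573.2 -83.4  78.4] [570.7  -1.7  78.7]
229 [565.5 -83.3  83.5] [568.9  -1.8  54.4]
232 [558.7 -83.3  84.5] [556.9  -2.1  81.1]
235 [511.5 -69.4 298.7] [549.3  -2.2  86.4]
238 [548.1 -84.4  70.4] [542.6  -2.4  86.8]
241 [551.7 -88.1  12.6] [538.   -2.6  75.9]
244 [545.4 -88.4   8.9] [532.2  -2.8  71.4]
247 [538.6 -88.6   8.5] [523.4  -3.   83.9]
250 [531.1 -88.5  11.8] [518.   -3.2  76.8]
253 [524.6 -88.8   9.2] [510.9  -3.4  80.1]
256 [517.5 -88.8  10.6] [506.   -3.6  69.5]
259 [510.6 -89.   10.3] [504.9  -3.8  32.1]
262 [503.7 -89.1  10.4] [500.6  -4.   14.5]
265 [496.7 -89.2  11.2] [495.2  -4.2   4.1]
268 [490.3 -89.5   7.8] [487.1  -4.4  13.2]
271 [483.3 -89.5   9.4] [480.2  -4.6  13.8]
274 [476.4 -89.6   9.7] [474.   -4.8   8.9]
277 [462.1 -85.8  72. ] [466.5  -4.9  14.8]
280 [454.3 -85.3  83.3] [460.2  -5.2  10. ]
283 [447.9 -85.4  83.4] [446.5  -5.2  74.5]
286 [441.5 -85.5  83.3] [439.1  -5.4  83.4]
289 [435.8 -86.1  75.9] [432.4  -5.6  86.2]
292 [435.6 -90.3   9.7] [426.2  -5.8  84. ]
295 [428.9 -90.5   9.2] [420.5  -6.   76.5]
298 [422.2 -90.7   8.6] [420.1  -6.3   3.3]
301 [416.  -91.2   2. ] [412.8  -6.5  10.8]
304 [409.5 -91.5  -1.5] [405.8  -6.7  14.7]
307 [402.7 -91.7  -1.4] [400.2  -6.9  -0.9]
```

```bash
python3 - <<'E'
import cv2
a=cv2.imread("pics/top0.png")[165:275,295:365]; b=cv2.imread("pics/scene0.png")[195:300,290:350]
cv2.imwrite("pics/topd.png",cv2.resize(a[:80],None,fx=8,fy=7.5,interpolation=cv2.INTER_NEAREST) if 0 else cv2.resize(a,None,fx=5.4,fy=5.4,interpolation=cv2.INTER_NEAREST))
b=cv2.imread("pics/scene0.png")[200:260,230:345]
cv2.imwrite("pics/scened.png",cv2.resize(b,None,fx=6.9,fy=6.9,interpolation=cv2.INTER_NEAREST))
E
```

```text
(no output)
```

View pics/topd.png

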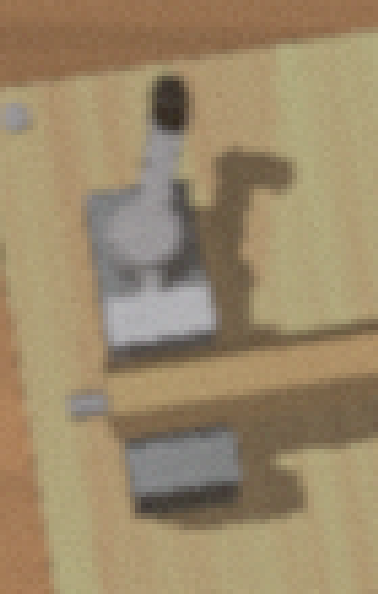

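View pics/scened.png

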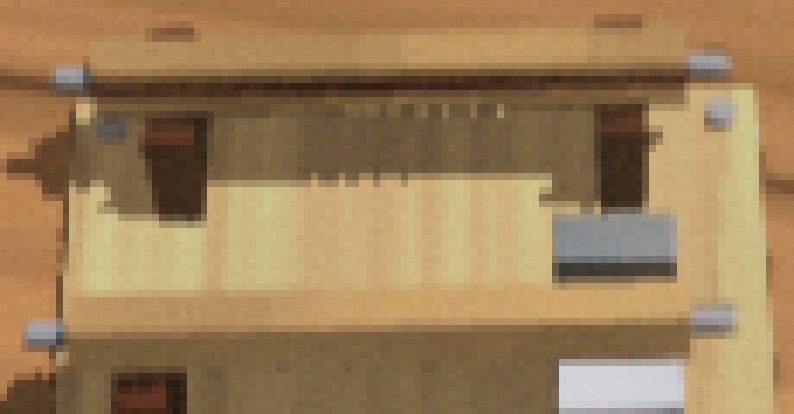

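```bash
cat > jig.py <<'E'
from h import *
def J(x0,y0,yaw,p):
    c,s=np.cos(yaw),np.sin(yaw);p=np.atleast_2d(np.array(p,float))
    return np.c_[x0+c*p[:,0]-s*p[:,1],y0+s*p[:,0]+c*p[:,1],p[:,2]]
E
python3 - <<'E'
from jig import *
from scipy.optimize import least_squares
np.set_printoptions(precision=1,suppress=True)
tp=lambda a,b:(295+(a)/5.4-.4,165+b/5.4-.4)
# fixed jaw top: near x=-20.5.. ; far/near corners ; moving jaw top
obs=[("top",tp(127,443),(-20.5,102,78)),("top",tp(232,428),(-20.5,58,78)),
("top",tp(107,350),(21.5,102,78)),("top",tp(214,332),(21.5,58,78)),
("top",tp(104,292),(41.5,102,78)),("top",tp(210,280),(41.5,58,78)),
("top",tp(168,82),None)]
sc=lambda a,b:(230+a/6.9-.4,200+b/6.9-.4)
obs=[o for o in obs if o[2]]
obs+=[("scene",sc(553,264),(-20.5,58,78)),("scene",sc(677,264),(-20.5,102,78)),("scene",sc(558,360),(21.5,58,78)),("scene",sc(685,360),(21.5,102,78))]
def f(q):
    return np.concatenate([(proj(n,J(*q,p))[0]-uv) for n,uv,p in obs])
r=least_squares(f,[560,-80,.186]);print(r.x,r.fun.reshape(-1,2))
q=r.x;np.save("q.npy",q)
# board corners in jig
c,s=np.cos(q[2]),np.sin(q[2])
inv=lambda X:(np.array(X)-[q[0],q[1],0])@np.array([[c,-s,0],[s,c,0],[0,0,1]])
for a,b in [(40,97),(450,37),(113,553),(533,487)]:print(inv(onz("top",280+a/3.6,155+b/3.6,10)))
print('pins')
for a,b in [(100,305),(508,244),(125,487),(540,424)]:print(inv(onz("top",280+a/3.6,155+b/3.6,70)))
for a,b in [(22,333),(735,319),(50,76),(730,62)]:print(inv(onz("scene",*sc(a,b),70)))
# profiles
for n in("top","scene"):
  im=cv2.imread(f"pics/{n}0.png").astype(np.float32)
  for xc in(0,-110):
    out=[]
    for x in np.arange(-24,25,2.):
        yy=np.arange(-60,40,2.);P=proj(n,J(*q,np.c_[xc+x+0*yy,yy,70+0*yy])).astype(np.float32)
        out.append(cv2.remap(im,P[None,:,0],P[None,:,1],cv2.INTER_LINEAR)[0].mean(0)[::-1])
    print(n,xc);print(np.c_[np.arange(-24,25,2.),np.array(out)].astype(int).tolist())
E
```

```text
[561.7 -83.6   0.2] [[-0.5  0.6]
 [ 0.1  0.4]
 [ 0.3 -0.9]
 [ 0.4 -0.5]
 [-0.5  0.9]
 [-0.2  0.2]
 [ 0.2 -0. ]
 [ 0.1 -0.3]
 [-0.3  0.8]
 [-0.6  0.5]]
[152.3 138.8  10. ]
[ 152.2 -129.9   10. ]
[-145.   135.2   10. ]
[-143.6 -130.7   10. ]
pins
[  0.6 120.6  70. ]
[   0.8 -131.2   70. ]
[-111.2  121.9   70. ]
[-111.  -130.6   70. ]
[  -0.1 -131.3   70. ]
[ -1.  122.1  70. ]
[-112.3 -130.    70. ]
[-114.   124.9   70. ]
top 0
[[-24, 114, 97, 74], [-22, 115, 98, 74], [-20, 114, 97, 74], [-18, 115, 97, 74], [-16, 116, 98, 73], [-14, 118, 98, 73], [-12, 119, 98, 72], [-10, 119, 98, 71], [-8, 119, 98, 71], [-6, 128, 105, 76], [-4, 147, 121, 87], [-2, 164, 135, 97], [0, 170, 140, 100], [2, 171, 141, 101], [4, 171, 141, 101], [6, 172, 141, 102], [8, 171, 141, 101], [10, 164, 135, 97], [12, 144, 119, 85], [14, 119, 99, 72], [16, 117, 101, 75], [18, 141, 127, 95], [20, 164, 150, 112], [22, 173, 159, 119], [24, 175, 161, 120]]
top -110
[[-24, 112, 94, 71], [-22, 111, 94, 71], [-20, 111, 94, 71], [-18, 112, 94, 71], [-16, 113, 93, 69], [-14, 112, 92, 67], [-12, 112, 91, 67], [-10, 114, 93, 68],
[... 649 characters left out ...]
122, 96, 63], [6, 121, 95, 62], [8, 122, 96, 62], [10, 122, 96, 63], [12, 122, 96, 63], [14, 121, 97, 64], [16, 121, 97, 66], [18, 121, 99, 67], [20, 122, 100, 69], [22, 122, 101, 69], [24, 122, 101, 69]]
scene -110
[[-24, 167, 119, 75], [-22, 172, 126, 80], [-20, 176, 134, 86], [-18, 180, 141, 91], [-16, 181, 143, 92], [-14, 181, 143, 93], [-12, 182, 144, 93], [-10, 182, 144, 93], [-8, 179, 141, 91], [-6, 169, 132, 85], [-4, 149, 116, 75], [-2, 123, 94, 60], [0, 97, 71, 45], [2, 74, 50, 32], [4, 61, 38, 24], [6, 73, 49, 31], [8, 93, 66, 43], [10, 109, 82, 52], [12, 113, 87, 56], [14, 110, 87, 57], [16, 109, 87, 59], [18, 111, 90, 61], [20, 112, 91, 62], [22, 112, 91, 62], [24, 112, 91, 62]]
```

```bash
cat > plan.py <<'E'
# usage: plan.target(pos,R,n) prints rows (tool-frame) from measured pose
from jig import *
from scipy.spatial.transform import Rotation as Ro, Slerp
from rig import sensors
q=np.load("q.npy")
def pose(s):
    w,x,y,z=s["ee_rot"];return np.array(s["eef_pos"]),Ro.from_quat([x,y,z,w])
def grasp(p,lean):  # jig grasp point, lean rad (body toward jig +x) -> TCP pos,R
    A=J(*q,p)[0]; Rz=Ro.from_euler('z',q[2])
    M=np.array([[0,1,0],[1,0,0],[0,0,-1.]])  # cols tool x,y,z in jig
    R=Rz*Ro.from_euler('y',lean)*Ro.from_matrix(M)
    return A+R.apply([0,0,19]),R
def rows(T,n,start=None):
    p,R=start or pose(sensors.sense()); P1,R1=T
    sl=Slerp([0,1],Ro.concatenate([R,R1]))
    print("dist",np.linalg.norm(P1-p),"ang",(R.inv()*R1).magnitude())
    rv=(R.inv()*R1).as_rotvec()/n
    for k in range(n):
        Rk=sl(k/n);d=Rk.inv().apply((P1-p)/n);print(np.round(d,1).tolist(),np.round(rv,4).tolist())
def show():
    s=sensors.sense();p,R=pose(s);c,si=np.cos(q[2]),np.sin(q[2])
    g=p-R.apply([0,0,19])
    jg=(g-[q[0],q[1],0])@np.array([[c,-si,0],[si,c,0],[0,0,1]])
    M=Ro.from_euler('z',-q[2])*R
    print("t",round(s["time_s"],2),"tcp",p.round(1),"grasp jig",jg.round(1),"toolz jig",M.apply([0,0,1]).round(3),"tooly jig",M.apply([0,1,0]).round(3),"F",np.round(s["force"],1),"grip",round(s["grip_width"],3),"j",np.round(s["joints"],2))
E
python3 - <<'E'
from plan import *
print(q.tolist())
# overlay model
segs=[]
def box(x0,x1,y0,y1,z0,z1):
    c=[(x,y,z) for x in(x0,x1) for y in(y0,y1) for z in(z0,z1)]
    return [(c[i],c[j]) for i in range(8) for j in range(i) if sum(a!=b for a,b in zip(c[i],c[j]))==1]
for n,(r0,r1,c0,c1) in {"top":(160,320,285,435),"scene":(190,325,228,352)}.items():
    im=cv2.imread(f"pics/{n}0.png");k=4.4
    o=cv2.resize(im[r0:r1,c0:c1],None,fx=k,fy=k,interpolation=cv2.INTER_CUBIC)
    for b,col in [(box(-20.5,-40,58,102,78,78),(0,0,255)),(box(21.5,41.5,58,102,56,78),(0,0,255)),(box(-25,25,-100,-80,56,56),(255,0,0)),(box(-125,-95,75,95,56,56),(255,0,0)),(box(-125,-95,-95,-75,56,56),(255,0,0)),(box(-8,8,-110,110,84,84),(0,255,0)),(box(107,117,58,68,120,120),(255,0,255))]:
        for a,e in b:
            P=proj(n,J(*q,[a,e]));P=((P+.5-[c0,r0])*k).astype(int)
            cv2.line(o,tuple(map(int,P[0])),tuple(map(int,P[1])),col,1)
    cv2.imwrite(f"pics/ov_{n}.png",o)
E
```

```text
[561.7320727062527, -83.61081656889768, 0.17961978804454384]
```

View pics/ov_top.png

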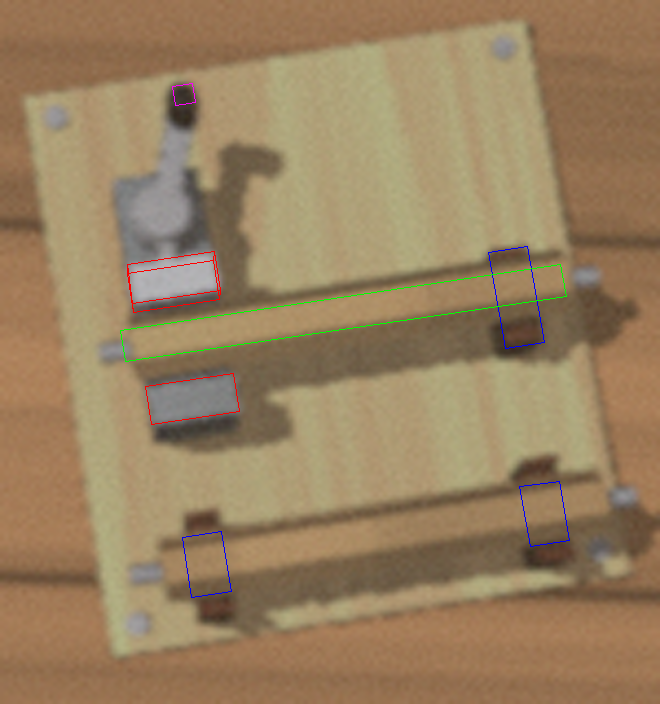

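View pics/ov_scene.png

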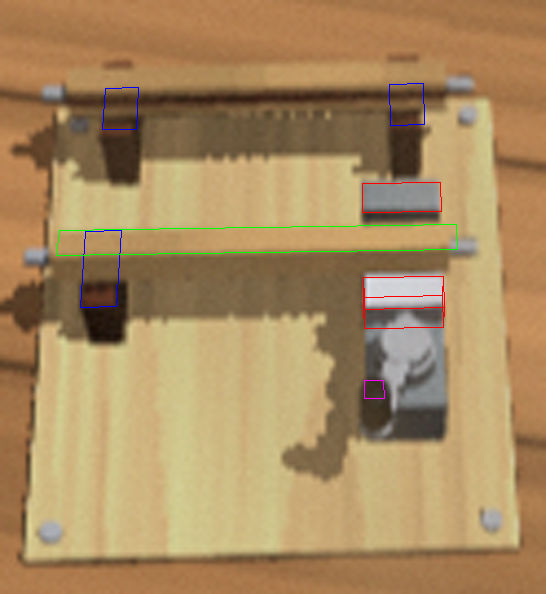

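```bash
python3 - <<'E'
from plan import *
P,R=grasp((0,-5,70),0.5236)
Q=P-R.apply([0,0,150]);print(P,Q)
rows((Q,R),16)
E
```

```text
[553.27816928 -90.22760579  53.54552896] [627.07170259 -76.82841552 183.4492477 ]
dist 607.8763985044844 ang 1.4701671087793844
[35.0, -14.5, 3.0] [0.0272, -0.0228, -0.0848]
[36.2, -11.4, 2.5] [0.0272, -0.0228, -0.0848]
[37.0, -8.2, 2.0] [0.0272, -0.0228, -0.0848]
[37.6, -5.0, 1.3] [0.0272, -0.0228, -0.0848]
[37.9, -1.8, 0.5] [0.0272, -0.0228, -0.0848]
[38.0, 1.4, -0.3] [0.0272, -0.0228, -0.0848]
[37.7, 4.6, -1.3] [0.0272, -0.0228, -0.0848]
[37.1, 7.7, -2.3] [0.0272, -0.0228, -0.0848]
[36.3, 10.8, -3.4] [0.0272, -0.0228, -0.0848]
[35.1, 13.7, -4.5] [0.0272, -0.0228, -0.0848]
[33.8, 16.5, -5.7] [0.0272, -0.0228, -0.0848]
[32.1, 19.1, -7.0] [0.0272, -0.0228, -0.0848]
[30.2, 21.5, -8.2] [0.0272, -0.0228, -0.0848]
[28.1, 23.8, -9.5] [0.0272, -0.0228, -0.0848]
[25.8, 25.8, -10.8] [0.0272, -0.0228, -0.0848]
[23.2, 27.5, -12.1] [0.0272, -0.0228, -0.0848]
```

```bash
python3 -m creep '[{"grip":85,"linear":[35,-14.5,3],"rot":[0.0272,-0.0228,-0.0848]},{"grip":85,"linear":[36.2,-11.4,2.5],"rot":[0.0272,-0.0228,-0.0848]},{"grip":85,"linear":[37,-8.2,2],"rot":[0.0272,-0.0228,-0.0848]},{"grip":85,"linear":[37.6,-5,1.3],"rot":[0.0272,-0.0228,-0.0848]},{"grip":85,"linear":[37.9,-1.8,0.5],"rot":[0.0272,-0.0228,-0.0848]},{"grip":85,"linear":[38,1.4,-0.3],"rot":[0.0272,-0.0228,-0.0848]},{"grip":85,"linear":[37.7,4.6,-1.3],"rot":[0.0272,-0.0228,-0.0848]},{"grip":85,"linear":[37.1,7.7,-2.3],"rot":[0.0272,-0.0228,-0.0848]},{"grip":85,"linear":[36.3,10.8,-3.4],"rot":[0.0272,-0.0228,-0.0848]},{"grip":85,"linear":[35.1,13.7,-4.5],"rot":[0.0272,-0.0228,-0.0848]}]' 40
python3 - <<'E'
from plan import *
show()
P,R=grasp((0,-5,70),0.5236)
Q=P-R.apply([0,0,120])
rows((Q,R),7)
E
```

```text
time_s: 0.93
eef_pos: [462.3, -230.9, 201.0]
ee_rot: [-0.11, 0.807, 0.565, -0.133]
force: [-0.4, -1.8, -0.1]
grip_width: 0.994
t 0.93 tcp [ 462.3 -230.9  201. ] grasp jig [-118.  -128.9  218.9] toolz jig [-0.328  0.088 -0.941] tooly jig [ 0.808 -0.49  -0.327] F [-0.4 -1.8 -0.1] grip 0.994 j [-0.61  0.51  1.33 -0.17  1.6  -0.23]
dist 217.58337888606147 ang 0.5465100266615999
[27.9, 13.6, -0.8] [0.0231, -0.0192, -0.0721]
[26.8, 15.6, -1.7] [0.0231, -0.0192, -0.0721]
[25.6, 17.4, -2.5] [0.0231, -0.0192, -0.0721]
[24.2, 19.2, -3.4] [0.0231, -0.0192, -0.0721]
[22.7, 20.8, -4.3] [0.0231, -0.0192, -0.0721]
[21.1, 22.2, -5.3] [0.0231, -0.0192, -0.0721]
[19.3, 23.6, -6.2] [0.0231, -0.0192, -0.0721]
```

```bash
python3 -m creep '[{"grip":65,"linear":[27.9,13.6,-0.8],"rot":[0.0231,-0.0192,-0.0721]},{"grip":65,"linear":[26.8,15.6,-1.7],"rot":[0.0231,-0.0192,-0.0721]},{"grip":65,"linear":[25.6,17.4,-2.5],"rot":[0.0231,-0.0192,-0.0721]},{"grip":65,"linear":[24.2,19.2,-3.4],"rot":[0.0231,-0.0192,-0.0721]},{"grip":65,"linear":[22.7,20.8,-4.3],"rot":[0.0231,-0.0192,-0.0721]},{"grip":65,"linear":[21.1,22.2,-5.3],"rot":[0.0231,-0.0192,-0.0721]},{"grip":65,"linear":[19.3,23.6,-6.2],"rot":[0.0231,-0.0192,-0.0721]},{"grip":65,"linear":[0,0,0],"rot":[0,0,0]},{"grip":65,"linear":[0,0,0],"rot":[0,0,0]}]' 40
python3 - <<'E'
from plan import *
show()
P,R=grasp((0,-5,70),0.5236)
Q=P-R.apply([0,0,40])
rows((Q,R),3)
rows((P,R),3)
E
```

```text
time_s: 1.68
eef_pos: [612.3, -80.5, 155.8]
ee_rot: [-0.166, 0.62, 0.741, -0.199]
force: [0.2, 0.4, 0.7]
grip_width: 0.762
t 1.68 tcp [612.3 -80.5 155.8] grasp jig [ 59.8  -6.  172.3] toolz jig [-0.501  0.001 -0.865] tooly jig [ 0.865 -0.001 -0.501] F [0.2 0.4 0.7] grip 0.762 j [-0.24  0.9   0.82 -0.21  1.9  -0.43]
dist 78.48465947835906 ang 0.002055127886675334
[0.3, -0.2, 26.2] [-0.0004, -0.0003, -0.0005]
[0.3, -0.2, 26.2] [-0.0004, -0.0003, -0.0005]
[0.3, -0.2, 26.2] [-0.0004, -0.0003, -0.0005]
dist 118.48185946496864 ang 0.002055127886675334
[0.3, -0.2, 39.5] [-0.0004, -0.0003, -0.0005]
[0.3, -0.2, 39.5] [-0.0004, -0.0003, -0.0005]
[0.3, -0.2, 39.5] [-0.0004, -0.0003, -0.0005]
```

```bash
python3 -m creep '[{"grip":65,"linear":[0,0,25],"rot":[0,0,0]},{"grip":65,"linear":[0.5,0,25],"rot":[0,0,0]},{"grip":65,"linear":[0.5,0,25],"rot":[0,0,0]},{"grip":65,"linear":[0,0,22],"rot":[0,0,0]},{"grip":65,"linear":[0,0,21],"rot":[0,0,0]},{"grip":65,"linear":[0,0,0],"rot":[0,0,0]},{"grip":65,"linear":[0,0,0],"rot":[0,0,0]}]' 40
python3 - <<'E'
from plan import *
show()
for n in("top","scene"):
    p,d=imaging.capture(n)
    r0,r1,c0,c1=(140,330,275,455) if n=="top" else (150,330,220,380)
    cv2.imwrite(f"pics/{n}1.png",cv2.resize(p[r0:r1,c0:c1,::-1],None,fx=3.1,fy=3.1,interpolation=cv2.INTER_CUBIC))
E
```

```text
time_s: 2.27
eef_pos: [553.5, -92.1, 56.3]
ee_rot: [-0.166, 0.621, 0.74, -0.198]
force: [0.0, -0.1, 1.5]
grip_width: 0.763
t 2.27 tcp [553.5 -92.1  56.3] grasp jig [-0.1 -6.9 72.8] toolz jig [-0.499  0.002 -0.867] tooly jig [ 0.867 -0.006 -0.499] F [ 0.  -0.1  1.5] grip 0.763 j [-0.27  0.86  1.17 -0.22  1.59 -0.4 ]
```

View pics/scene1.png

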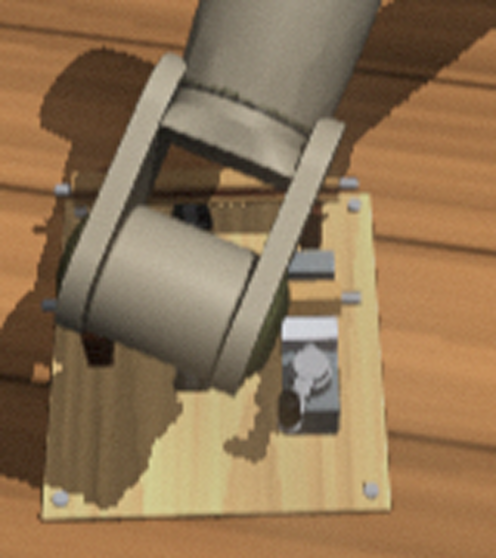

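View pics/top1.png

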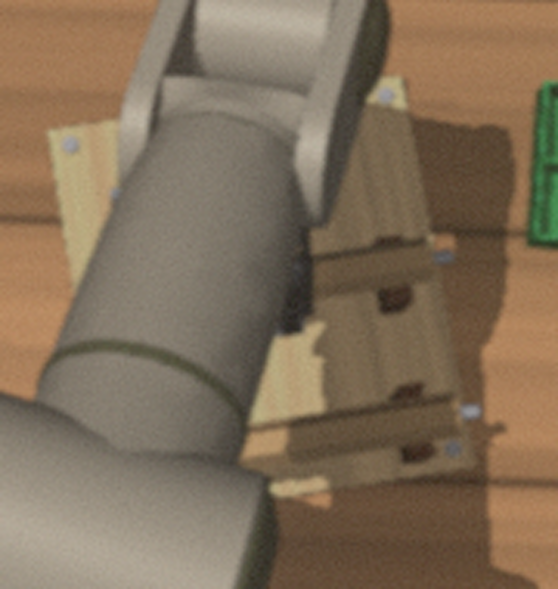

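```bash
python3 -m creep '[{"grip":65,"linear":[0,0,1.5],"rot":[0,0,0]},{"grip":45,"linear":[0,0,0],"rot":[0,0,0]},{"grip":30,"linear":[0,0,0],"rot":[0,0,0]},{"grip":22,"linear":[0,0,0],"rot":[0,0,0]},{"grip":20,"linear":[0,0,0],"rot":[0,0,0]},{"grip":20,"linear":[0,0,0],"rot":[0,0,0]},{"grip":20,"linear":[0,0,0],"rot":[0,0,0]},{"grip":20,"linear":[0,0,0],"rot":[0,0,0]}]' 40
python3 -c "
from plan import *
show()"
```

```text
time_s: 3.03
eef_pos: [553.4, -91.5, 54.7]
ee_rot: [-0.165, 0.621, 0.74, -0.198]
force: [1.4, 1.5, 5.3]
grip_width: 0.323
t 3.03 tcp [553.4 -91.5  54.7] grasp jig [-0.2 -6.2 71.1] toolz jig [-0.498  0.001 -0.867] tooly jig [ 0.867 -0.004 -0.498] F [1.4 1.5 5.3] grip 0.323 j [-0.27  0.86  1.17 -0.22  1.59 -0.4 ]
```

```bash
python3 -m creep '[{"grip":20,"linear":[0,-5,-8.7],"rot":[0,0,0]},{"grip":20,"linear":[0,-10,-17.3],"rot":[0,0,0]},{"grip":20,"linear":[0,-15,-26],"rot":[0,0,0]},{"grip":20,"linear":[0,-15,-26],"rot":[0,0,0]},{"grip":20,"linear":[0,-10,-17.3],"rot":[0,0,0]},{"grip":20,"linear":[0,0,0],"rot":[-0.06,0,0]},{"grip":20,"linear":[0,0,0],"rot":[-0.12,0,0]},{"grip":20,"linear":[0,0,0],"rot":[-0.12,0,0]},{"grip":20,"linear":[0,0,0],"rot":[-0.12,0,0]},{"grip":20,"linear":[0,0,0],"rot":[-0.12,0,0]},{"grip":20,"linear":[0,0,0],"rot":[-0.12,0,0]},{"grip":20,"linear":[0,0,0],"rot":[-0.12,0,0]}]' 60
python3 -m creep '[{"grip":20,"linear":[0,0,0],"rot":[-0.12,0,0]},{"grip":20,"linear":[0,0,0],"rot":[-0.12,0,0]},{"grip":20,"linear":[0,0,0],"rot":[-0.027,0,0]},{"grip":20,"linear":[0,0,0],"rot":[0,0,0]},{"grip":20,"linear":[0,0,0],"rot":[0,0,0]}]'
cat > look.py <<'E'
from plan import *
import sys
show();k=sys.argv[1]
for n in("top","scene"):
    p,d=imaging.capture(n)
    r0,r1,c0,c1=(140,330,275,455) if n=="top" else (150,330,220,380)
    cv2.imwrite(f"pics/{n}{k}.png",cv2.resize(p[r0:r1,c0:c1,::-1],None,fx=3.1,fy=3.1,interpolation=cv2.INTER_CUBIC))
E
python3 look.py 2
```

```text
time_s: 4.03
eef_pos: [552.9, -91.5, 165.5]
ee_rot: [0.086, 0.637, 0.76, 0.1]
force: [0.6, 0.1, -1.9]
grip_width: 0.32
time_s: 4.45
eef_pos: [552.9, -91.5, 164.8]
ee_rot: [0.167, 0.62, 0.74, 0.198]
force: [0.5, 1.3, -1.3]
grip_width: 0.312
t 4.45 tcp [552.9 -91.5 164.8] grasp jig [-19.6  -6.2 181.2] toolz jig [ 0.5   -0.003 -0.866] tooly jig [ 0.866 -0.003  0.5  ] F [ 0.5  1.3 -1.3] grip 0.312 j [-0.53  0.25  1.87  0.54  0.68 -1.07]
```

View pics/scene2.png

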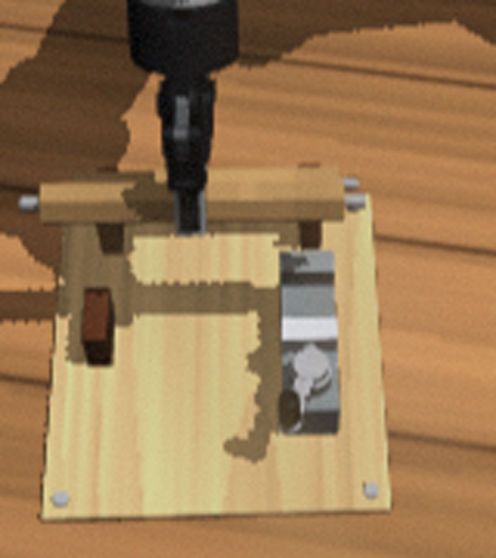

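View pics/top2.png

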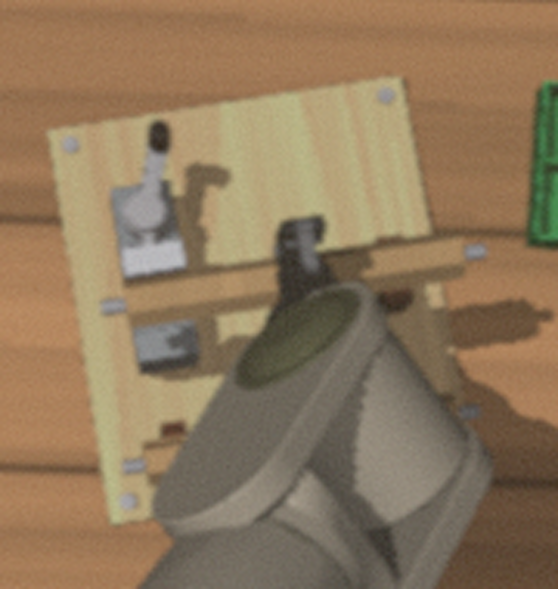

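```bash
python3 -m creep '[{"grip":20,"linear":[0,0,-10],"rot":[-0.11,0,0]},{"grip":20,"linear":[0,0,-10],"rot":[-0.11,0,0]},{"grip":20,"linear":[0,0,0],"rot":[-0.11,0,0]},{"grip":20,"linear":[0,0,0],"rot":[-0.11,0,0]},{"grip":20,"linear":[0,0,0],"rot":[0,0,0]}]'
python3 look.py 3
```

```text
time_s: 4.97
eef_pos: [544.3, -88.8, 175.6]
ee_rot: [0.257, 0.583, 0.701, 0.319]
force: [-0.4, 0.6, -2.0]
grip_width: 0.316
t 4.97 tcp [544.3 -88.8 175.6] grasp jig [-32.3  -2.3 188.2] toolz jig [ 0.747  0.015 -0.664] tooly jig [ 0.664 -0.004  0.747] F [-0.4  0.6 -2. ] grip 0.316 j [-0.65  0.19  2.08  1.25  0.64 -1.81]
```

View pics/scene3.png

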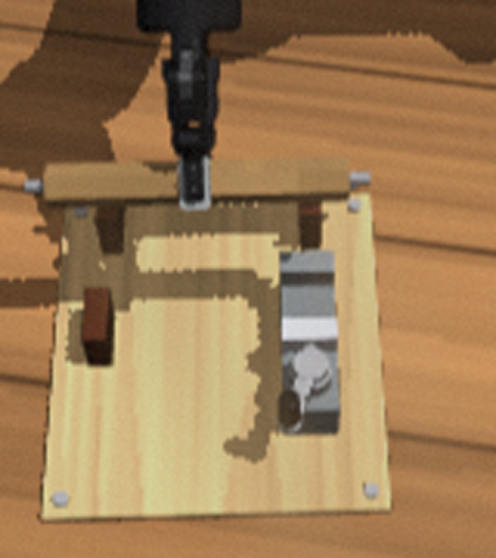

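```bash
python3 - <<'E'
import cv2
a=cv2.imread("pics/scene3.png")[140:240,0:400]
cv2.imwrite("pics/s3z.png",cv2.resize(a,None,fx=2,fy=4))
a=cv2.imread("pics/top3.png")
cv2.imwrite("pics/t3z.png",a)
E
```

```text
(no output)
```

View pics/s3z.png

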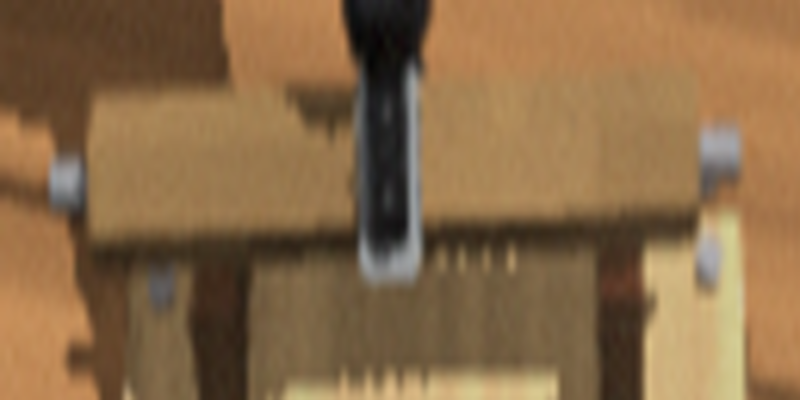

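View pics/t3z.png

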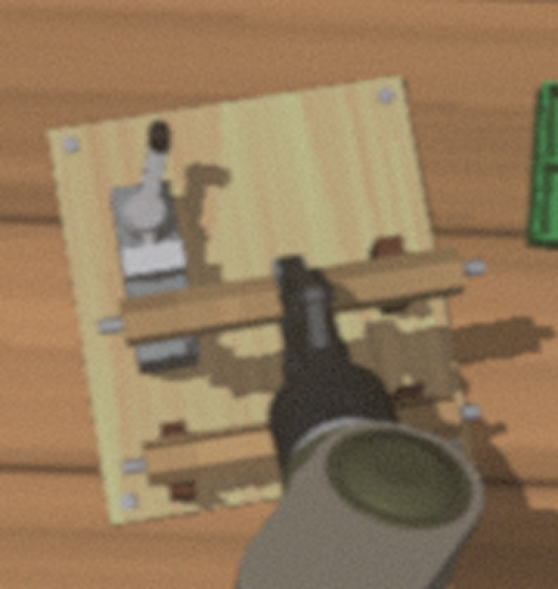

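```bash
python3 -m creep '[{"grip":20,"linear":[0,0,-5],"rot":[-0.1,0,0]},{"grip":20,"linear":[0,0,-5],"rot":[-0.1,0,0]},{"grip":20,"linear":[0,0,0],"rot":[-0.1,0,0]},{"grip":20,"linear":[0,0,0],"rot":[-0.1,0,0]},{"grip":20,"linear":[0,0,0],"rot":[0,0,0]}]'
python3 look.py 4; python3 - <<'E'
import cv2
a=cv2.imread("pics/scene4.png")[100:240,0:400]
cv2.imwrite("pics/s4z.png",cv2.resize(a,None,fx=2,fy=4))
for k in(3,4):
    b=cv2.imread(f"pics/scene{k}.png")
    print(b[150:225:3,90:130].mean((1)).astype(int).tolist())
E
```

```text
time_s: 5.48
eef_pos: [537.9, -88.4, 179.3]
ee_rot: [0.353, 0.528, 0.633, 0.443]
force: [0.1, 1.2, -1.6]
grip_width: 0.312
t 5.48 tcp [537.9 -88.4 179.3] grasp jig [-42.   -0.9 186.1] toolz jig [ 0.934  0.021 -0.357] tooly jig [ 0.358 -0.014  0.934] F [ 0.1  1.2 -1.6] grip 0.312 j [-0.78  0.29  2.27  1.86  0.94 -2.51]
[[55, 88, 124], [53, 83, 118], [51, 82, 116], [53, 84, 118], [66, 105, 140], [81, 126, 161], [84, 130, 164], [83, 128, 163], [82, 126, 161], [79, 122, 155], [78, 120, 154], [79, 121, 154], [78, 121, 154], [78, 120, 154], [80, 122, 157], [73, 113, 145], [50, 78, 101], [32, 50, 64], [30, 48, 61], [34, 52, 70], [36, 55, 74], [37, 56, 76], [38, 55, 75], [35, 52, 70], [35, 52, 68]]
[[39, 62, 88], [46, 72, 99], [60, 93, 122], [75, 117, 150], [89, 136, 173], [91, 140, 178], [91, 140, 178], [92, 141, 179], [92, 141, 179], [93, 143, 181], [83, 128, 163], [55, 85, 110], [42, 65, 86], [43, 67, 86], [43, 67, 88], [40, 62, 82], [36, 55, 74], [37, 58, 76], [38, 58, 75], [35, 54, 71], [37, 55, 75], [37, 56, 76], [37, 55, 76], [36, 53, 72], [35, 53, 69]]
```

View pics/s4z.png

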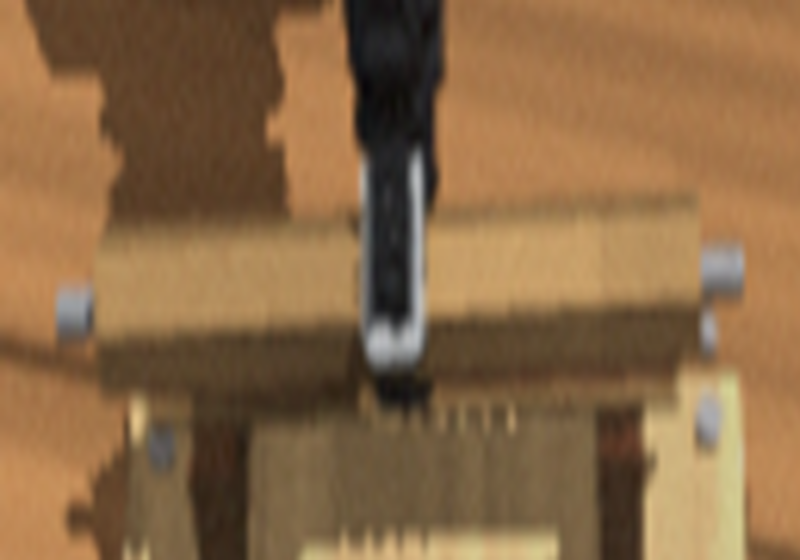

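```bash
python3 - <<'E'
from plan import *
rows(grasp((0,-6,160),0.5236),16)
E
```

```text
dist 40.07180803706455 ang 1.7255945580816368
[-0.4, -1.9, 1.6] [0.1078, -0.0016, 0.0006]
[-0.4, -1.7, 1.8] [0.1078, -0.0016, 0.0006]
[-0.4, -1.5, 2.0] [0.1078, -0.0016, 0.0006]
[-0.4, -1.2, 2.2] [0.1078, -0.0016, 0.0006]
[-0.4, -1.0, 2.3] [0.1078, -0.0016, 0.0006]
[-0.4, -0.7, 2.4] [0.1078, -0.0016, 0.0006]
[-0.4, -0.5, 2.4] [0.1078, -0.0016, 0.0006]
[-0.3, -0.2, 2.5] [0.1078, -0.0016, 0.0006]
[-0.3, 0.1, 2.5] [0.1078, -0.0016, 0.0006]
[-0.3, 0.3, 2.5] [0.1078, -0.0016, 0.0006]
[-0.3, 0.6, 2.4] [0.1078, -0.0016, 0.0006]
[-0.3, 0.8, 2.3] [0.1078, -0.0016, 0.0006]
[-0.3, 1.1, 2.2] [0.1078, -0.0016, 0.0006]
[-0.3, 1.3, 2.1] [0.1078, -0.0016, 0.0006]
[-0.3, 1.5, 2.0] [0.1078, -0.0016, 0.0006]
[-0.3, 1.7, 1.8] [0.1078, -0.0016, 0.0006]
```

```bash
python3 -m creep '[{"grip":20,"linear":[-0.4,-1.9,1.6],"rot":[0.1078,-0.0016,0]},{"grip":20,"linear":[-0.4,-1.7,1.8],"rot":[0.1078,-0.0016,0]},{"grip":20,"linear":[-0.4,-1.5,2],"rot":[0.1078,-0.0016,0]},{"grip":20,"linear":[-0.4,-1.2,2.2],"rot":[0.1078,-0.0016,0]},{"grip":20,"linear":[-0.4,-1,2.3],"rot":[0.1078,-0.0016,0]},{"grip":20,"linear":[-0.4,-0.7,2.4],"rot":[0.1078,-0.0016,0]},{"grip":20,"linear":[-0.4,-0.5,2.4],"rot":[0.1078,-0.0016,0]},{"grip":20,"linear":[-0.3,-0.2,2.5],"rot":[0.1078,-0.0016,0]},{"grip":20,"linear":[-0.3,0.1,2.5],"rot":[0.1078,-0.0016,0]},{"grip":20,"linear":[-0.3,0.3,2.5],"rot":[0.1078,-0.0016,0]},{"grip":20,"linear":[-0.3,0.6,2.4],"rot":[0.1078,-0.0016,0]},{"grip":20,"linear":[-0.3,0.8,2.3],"rot":[0.1078,-0.0016,0]}]'
python3 -m creep '[{"grip":20,"linear":[-0.3,1.1,2.2],"rot":[0.1078,-0.0016,0]},{"grip":20,"linear":[-0.3,1.3,2.1],"rot":[0.1078,-0.0016,0]},{"grip":20,"linear":[-0.3,1.5,2],"rot":[0.1078,-0.0016,0]},{"grip":20,"linear":[-0.3,1.7,1.8],"rot":[0.1078,-0.0016,0]},{"grip":20,"linear":[0,0,0],"rot":[0,0,0]},{"grip":20,"linear":[0,0,0],"rot":[0,0,0]}]'
python3 - <<'E'
from plan import *
show()
rows(grasp((0,-5.5,90),0.5236),6)
rows(grasp((0,-5.5,70),0.5236),6)
E
```

```text
time_s: 6.58
eef_pos: [552.3, -86.7, 158.8]
ee_rot: [0.018, 0.635, 0.772, 0.027]
force: [0.4, 0.1, -0.2]
grip_width: 0.316
time_s: 7.08
eef_pos: [556.9, -85.5, 147.4]
ee_rot: [-0.116, 0.622, 0.762, -0.137]
force: [0.4, -0.8, -0.4]
grip_width: 0.317
t 7.08 tcp [556.9 -85.5 147.4] grasp jig [  1.6  -1.  165.1] toolz jig [-0.354 -0.002 -0.935] tooly jig [ 0.935  0.021 -0.354] F [ 0.4 -0.8 -0.4] grip 0.317 j [-0.29  0.67  1.21 -0.16  1.58 -0.46]
dist 74.09270795927361 ang 0.16306784168559937
[-0.8, 3.7, 11.8] [0.027, 0.0006, 0.0034]
[-0.8, 4.0, 11.7] [0.027, 0.0006, 0.0034]
[-0.8, 4.3, 11.6] [0.027, 0.0006, 0.0034]
[-0.8, 4.6, 11.4] [0.027, 0.0006, 0.0034]
[-0.8, 4.9, 11.3] [0.027, 0.0006, 0.0034]
[-0.8, 5.2, 11.2] [0.027, 0.0006, 0.0034]
dist 94.03556828317606 ang 0.16306784168559937
[-0.8, 4.8, 14.9] [0.027, 0.0006, 0.0034]
[-0.8, 5.2, 14.8] [0.027, 0.0006, 0.0034]
[-0.8, 5.6, 14.6] [0.027, 0.0006, 0.0034]
[-0.8, 6.0, 14.4] [0.027, 0.0006, 0.0034]
[-0.8, 6.4, 14.3] [0.027, 0.0006, 0.0034]
[-0.8, 6.8, 14.1] [0.027, 0.0006, 0.0034]
```

```bash
python3 -m creep '[{"grip":20,"linear":[-0.8,3.7,11.8],"rot":[0.027,0.0006,0.0034]},{"grip":20,"linear":[-0.8,4,11.7],"rot":[0.027,0.0006,0.0034]},{"grip":20,"linear":[-0.8,4.3,11.6],"rot":[0.027,0.0006,0.0034]},{"grip":20,"linear":[-0.8,4.6,11.4],"rot":[0.027,0.0006,0.0034]},{"grip":20,"linear":[-0.8,4.9,11.3],"rot":[0.027,0.0006,0.0034]},{"grip":20,"linear":[-0.8,5.2,11.2],"rot":[0.027,0.0006,0.0034]},{"grip":20,"linear":[0,0,0],"rot":[0,0,0]},{"grip":20,"linear":[0,0,0],"rot":[0,0,0]}]'
python3 - <<'E'
from plan import *
show()
rows(grasp((-0.2,-5.5,71),0.5236),3)
E
```

```text
time_s: 7.75
eef_pos: [551.7, -90.5, 74.0]
ee_rot: [-0.168, 0.618, 0.742, -0.198]
force: [-0.1, -0.6, -0.9]
grip_width: 0.319
t 7.75 tcp [551.7 -90.5  74. ] grasp jig [-1.6 -5.1 90.5] toolz jig [-0.501  0.004 -0.866] tooly jig [ 0.866  0.002 -0.501] F [-0.1 -0.6 -0.9] grip 0.319 j [-0.27  0.84  1.16 -0.22  1.62 -0.41]
dist 19.526814693157394 ang 0.0043513546406619774
[-0.2, 3.6, 5.4] [-0.0002, -0.0012, 0.0008]
[-0.2, 3.6, 5.4] [-0.0002, -0.0012, 0.0008]
[-0.2, 3.6, 5.4] [-0.0002, -0.0012, 0.0008]
```

```bash
python3 -m creep '[{"grip":20,"linear":[-0.2,3.6,5.4],"rot":[0,0,0]},{"grip":20,"linear":[-0.2,3.6,5.4],"rot":[0,0,0]},{"grip":20,"linear":[-0.2,3.6,5.4],"rot":[0,0,0]},{"grip":20,"linear":[0,0,0],"rot":[0,0,0]},{"grip":20,"linear":[0,0,0],"rot":[0,0,0]},{"grip":20,"linear":[0,0,0],"rot":[0,0,0]}]'
python3 -c "
from plan import *
show()"
```

```text
time_s: 8.25
eef_pos: [552.6, -90.4, 54.6]
ee_rot: [-0.169, 0.618, 0.742, -0.198]
force: [-1.2, 1.2, 8.1]
grip_width: 0.316
t 8.25 tcp [552.6 -90.4  54.6] grasp jig [-0.6 -5.2 71. ] toolz jig [-0.503  0.005 -0.864] tooly jig [ 0.864  0.004 -0.503] F [-1.2  1.2  8.1] grip 0.316 j [-0.27  0.86  1.17 -0.22  1.6  -0.41]
```

Contact (8 N). Release, back off, and swing over to the other lean.

```bash
python3 -m creep '[{"grip":65,"linear":[0,0,0],"rot":[0,0,0]},{"grip":65,"linear":[0,0,0],"rot":[0,0,0]},{"grip":65,"linear":[0,0,0],"rot":[0,0,0]},{"grip":65,"linear":[0,0,-15],"rot":[0,0,0]},{"grip":65,"linear":[0,0,-25],"rot":[0,0,0]},{"grip":65,"linear":[0,0,-30],"rot":[0,0,0]},{"grip":65,"linear":[0,0,-30],"rot":[0,0,0]},{"grip":65,"linear":[0,0,0],"rot":[0,0,0]},{"grip":65,"linear":[0,0,0],"rot":[0,0,0]}]'
python3 - <<'E'
from plan import *
show()
P,R=grasp((0,-5,71),-0.5236)
rows((P-R.apply([0,0,80]),R),11)
E
```

```text
time_s: 9.0
eef_pos: [602.9, -81.9, 140.4]
ee_rot: [-0.169, 0.618, 0.742, -0.197]
force: [0.5, 0.2, -0.9]
grip_width: 0.765
t 9.0 tcp [602.9 -81.9 140.4] grasp jig [ 50.3  -5.7 156.8] toolz jig [-0.502  0.005 -0.865] tooly jig [ 0.865  0.005 -0.502] F [ 0.5  0.2 -0.9] grip 0.765 j [-0.24  0.89  0.88 -0.21  1.85 -0.43]
dist 73.1858975359399 ang 1.0491624978357224
[0.1, -4.8, 4.6] [-0.0954, -0.0007, 0.0001]
[0.1, -5.3, 4.1] [-0.0954, -0.0007, 0.0001]
[0.1, -5.6, 3.6] [-0.0954, -0.0007, 0.0001]
[0.1, -5.9, 3.0] [-0.0954, -0.0007, 0.0001]
[0.1, -6.2, 2.4] [-0.0954, -0.0007, 0.0001]
[0.1, -6.4, 1.8] [-0.0954, -0.0007, 0.0001]
[0.1, -6.5, 1.2] [-0.0954, -0.0007, 0.0001]
[0.1, -6.6, 0.6] [-0.0954, -0.0007, 0.0001]
[0.1, -6.7, -0.1] [-0.0954, -0.0007, 0.0001]
[0.1, -6.6, -0.7] [-0.0954, -0.0007, 0.0001]
[0.1, -6.5, -1.3] [-0.0954, -0.0007, 0.0001]
```

```bash
python3 -m creep '[{"grip":65,"linear":[0.1,-4.8,4.6],"rot":[-0.0954,-0.0007,0]},{"grip":65,"linear":[0.1,-5.3,4.1],"rot":[-0.0954,-0.0007,0]},{"grip":65,"linear":[0.1,-5.6,3.6],"rot":[-0.0954,-0.0007,0]},{"grip":65,"linear":[0.1,-5.9,3],"rot":[-0.0954,-0.0007,0]},{"grip":65,"linear":[0.1,-6.2,2.4],"rot":[-0.0954,-0.0007,0]},{"grip":65,"linear":[0.1,-6.4,1.8],"rot":[-0.0954,-0.0007,0]},{"grip":65,"linear":[0.1,-6.5,1.2],"rot":[-0.0954,-0.0007,0]},{"grip":65,"linear":[0.1,-6.6,0.6],"rot":[-0.0954,-0.0007,0]},{"grip":65,"linear":[0.1,-6.7,-0.1],"rot":[-0.0954,-0.0007,0]},{"grip":65,"linear":[0.1,-6.6,-0.7],"rot":[-0.0954,-0.0007,0]},{"grip":65,"linear":[0.1,-6.5,-1.3],"rot":[-0.0954,-0.0007,0]},{"grip":65,"linear":[0,0,0],"rot":[0,0,0]}]'
python3 -m creep '[{"grip":65,"linear":[0,0,0],"rot":[0,0,0]}]'
python3 look.py 5
python3 - <<'E'
from plan import *
rows(grasp((0,-5,71),-0.5236),5)
E
```

```text
time_s: 10.0
eef_pos: [529.5, -92.2, 121.0]
ee_rot: [0.158, 0.621, 0.743, 0.194]
force: [-1.0, -0.4, -1.0]
grip_width: 0.759
time_s: 10.08
eef_pos: [531.8, -93.1, 122.6]
ee_rot: [0.158, 0.621, 0.743, 0.193]
force: [0.2, 0.7, 0.9]
grip_width: 0.761
t 10.08 tcp [531.8 -93.1 122.6] grasp jig [-40.3  -4.1 139.3] toolz jig [ 0.483  0.004 -0.876] tooly jig [ 0.876 -0.002  0.483] F [0.2 0.7 0.9] grip 0.761 j [-0.55  0.28  1.96  0.61  0.61 -1.19]
dist 79.3070786860774 ang 0.01807230754568392
[-0.2, 0.2, 15.9] [-0.0035, -0.0007, 0.0002]
[-0.2, 0.1, 15.9] [-0.0035, -0.0007, 0.0002]
[-0.2, 0.0, 15.9] [-0.0035, -0.0007, 0.0002]
[-0.2, -0.0, 15.9] [-0.0035, -0.0007, 0.0002]
[-0.2, -0.1, 15.9] [-0.0035, -0.0007, 0.0002]
```

View pics/scene5.png

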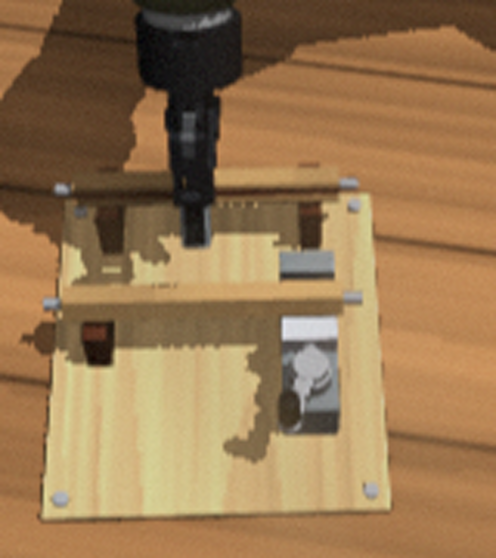

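View pics/top5.png

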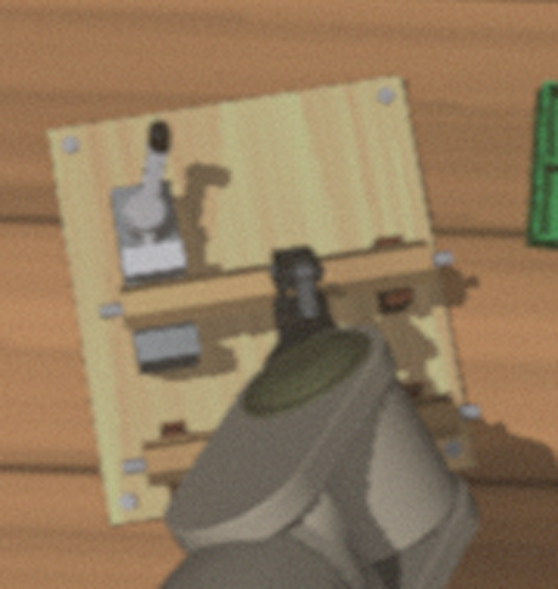

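```bash
python3 -m creep '[{"grip":65,"linear":[-0.2,0,15.9],"rot":[-0.0035,0,0]},{"grip":65,"linear":[-0.2,0,15.9],"rot":[-0.0035,0,0]},{"grip":65,"linear":[-0.2,0,15.9],"rot":[-0.0035,0,0]},{"grip":65,"linear":[-0.2,0,15.9],"rot":[-0.0035,0,0]},{"grip":65,"linear":[-0.2,0,15.9],"rot":[-0.0035,0,0]},{"grip":65,"linear":[0,0,0],"rot":[0,0,0]},{"grip":65,"linear":[0,0,0],"rot":[0,0,0]}]' 40
python3 -c "
from plan import *
show()
rows(grasp((0,-5,71),-0.5236),1)"
```

```text
time_s: 10.77
eef_pos: [571.9, -86.1, 53.9]
ee_rot: [0.164, 0.618, 0.742, 0.2]
force: [0.0, -0.5, 0.4]
grip_width: 0.763
t 10.77 tcp [571.9 -86.1  53.9] grasp jig [ 0.1 -4.3 70.4] toolz jig [ 0.5    0.005 -0.866] tooly jig [0.866 0.002 0.5  ] F [ 0.  -0.5  0.4] grip 0.763 j [-0.5   0.48  1.91  0.8   0.46 -1.35]
dist 0.9755839433950814 ang 0.005391880787253455
[-0.7, 0.2, -0.6] [0.0002, -0.0051, 0.0017]
```

Good; close, lift 100 mm (up = tool y +, z −), then swing +60°.

```bash
python3 -m creep '[{"grip":45,"linear":[0,0,0],"rot":[0,0,0]},{"grip":30,"linear":[0,0,0],"rot":[0,0,0]},{"grip":20,"linear":[0,0,0],"rot":[0,0,0]},{"grip":20,"linear":[0,0,0],"rot":[0,0,0]},{"grip":20,"linear":[0,0,0],"rot":[0,0,0]},{"grip":20,"linear":[0,0,0],"rot":[0,0,0]},{"grip":20,"linear":[0,0,0],"rot":[0,0,0]}]' 60
python3 -c "
from plan import *
show()"
python3 -m creep '[{"grip":20,"linear":[0,5,-8.7],"rot":[0,0,0]},{"grip":20,"linear":[0,10,-17.3],"rot":[0,0,0]},{"grip":20,"linear":[0,15,-26],"rot":[0,0,0]},{"grip":20,"linear":[0,12,-20.8],"rot":[0,0,0]},{"grip":20,"linear":[0,0,0],"rot":[0,0,0]},{"grip":20,"linear":[0,0,0],"rot":[0,0,0]}]'
python3 - <<'E'
from plan import *
show()
rows(grasp((0,-4.5,155),0.5236),11)
E
```

```text
time_s: 11.35
eef_pos: [571.8, -86.8, 55.3]
ee_rot: [0.166, 0.618, 0.742, 0.201]
force: [-4.0, 1.3, 6.5]
grip_width: 0.313
t 11.35 tcp [571.8 -86.8  55.3] grasp jig [-0.2 -5.  71.7] toolz jig [ 0.502  0.003 -0.865] tooly jig [0.865 0.002 0.502] F [-4.   1.3  6.5] grip 0.313 j [-0.5   0.47  1.91  0.8   0.46 -1.35]
time_s: 11.85
eef_pos: [571.7, -87.1, 139.4]
ee_rot: [0.166, 0.618, 0.742, 0.201]
force: [-0.4, -0.4, -0.8]
grip_width: 0.314
t 11.85 tcp [571.7 -87.1 139.4] grasp jig [ -0.4  -5.2 155.8] toolz jig [ 0.503  0.002 -0.864] tooly jig [0.864 0.002 0.503] F [-0.4 -0.4 -0.8] grip 0.314 j [-0.5   0.32  1.85  0.57  0.62 -1.1 ]
dist 18.695842733921474 ang 1.050503088925634
[0.1, -1.5, -0.8] [0.0955, -0.0001, 0.0003]
[0.1, -1.6, -0.6] [0.0955, -0.0001, 0.0003]
[0.1, -1.6, -0.5] [0.0955, -0.0001, 0.0003]
[0.1, -1.7, -0.3] [0.0955, -0.0001, 0.0003]
[0.1, -1.7, -0.2] [0.0955, -0.0001, 0.0003]
[0.1, -1.7, -0.0] [0.0955, -0.0001, 0.0003]
[0.1, -1.7, 0.2] [0.0955, -0.0001, 0.0003]
[0.1, -1.7, 0.3] [0.0955, -0.0001, 0.0003]
[0.1, -1.6, 0.5] [0.0955, -0.0001, 0.0003]
[0.1, -1.6, 0.6] [0.0955, -0.0001, 0.0003]
[0.1, -1.5, 0.8] [0.0955, -0.0001, 0.0003]
```

```bash
python3 -m creep '[{"grip":20,"linear":[0.1,-1.5,-0.8],"rot":[0.0955,0,0]},{"grip":20,"linear":[0.1,-1.6,-0.6],"rot":[0.0955,0,0]},{"grip":20,"linear":[0.1,-1.6,-0.5],"rot":[0.0955,0,0]},{"grip":20,"linear":[0.1,-1.7,-0.3],"rot":[0.0955,0,0]},{"grip":20,"linear":[0.1,-1.7,-0.2],"rot":[0.0955,0,0]},{"grip":20,"linear":[0.1,-1.7,0],"rot":[0.0955,0,0]},{"grip":20,"linear":[0.1,-1.7,0.2],"rot":[0.0955,0,0]},{"grip":20,"linear":[0.1,-1.7,0.3],"rot":[0.0955,0,0]},{"grip":20,"linear":[0.1,-1.6,0.5],"rot":[0.0955,0,0]},{"grip":20,"linear":[0.1,-1.6,0.6],"rot":[0.0955,0,0]},{"grip":20,"linear":[0.1,-1.5,0.8],"rot":[0.0955,0,0]},{"grip":20,"linear":[0,0,0],"rot":[0,0,0]}]'
python3 -m creep '[{"grip":20,"linear":[0,0,0],"rot":[0,0,0]}]'
python3 look.py 6
python3 - <<'E'
from plan import *
rows(grasp((0,-4.5,90),0.5236),4)
E
```

```text
time_s: 12.85
eef_pos: [552.6, -88.4, 133.6]
ee_rot: [-0.171, 0.616, 0.742, -0.201]
force: [-0.8, 0.3, -2.6]
grip_width: 0.314
time_s: 12.93
eef_pos: [552.7, -88.8, 135.2]
ee_rot: [-0.168, 0.617, 0.743, -0.198]
force: [-0.7, -0.5, -1.2]
grip_width: 0.316
t 12.93 tcp [552.7 -88.8 135.2] grasp jig [ -0.3  -3.5 151.6] toolz jig [-0.502  0.002 -0.865] tooly jig [ 0.865  0.006 -0.502] F [-0.7 -0.5 -1.2] grip 0.316 j [-0.27  0.77  1.11 -0.22  1.74 -0.44]
dist 63.58570834204549 ang 0.004434923282961417
[-0.2, 8.0, 13.7] [0.0001, -0.0004, 0.001]
[-0.2, 8.0, 13.7] [0.0001, -0.0004, 0.001]
[-0.2, 8.0, 13.7] [0.0001, -0.0004, 0.001]
[-0.2, 8.0, 13.7] [0.0001, -0.0004, 0.001]
```

View pics/top6.png

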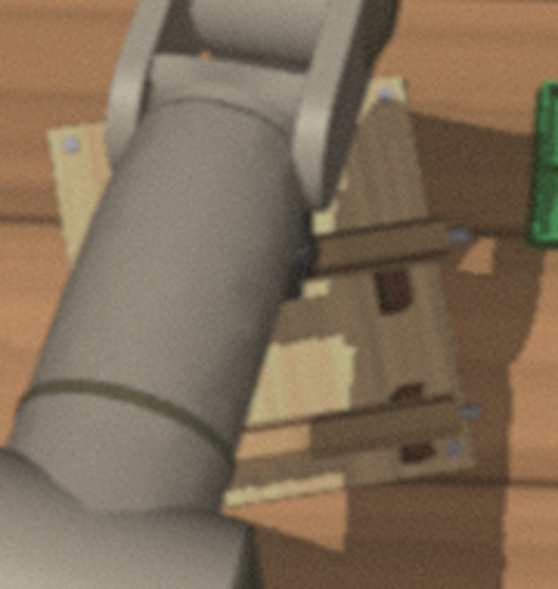

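View pics/scene6.png

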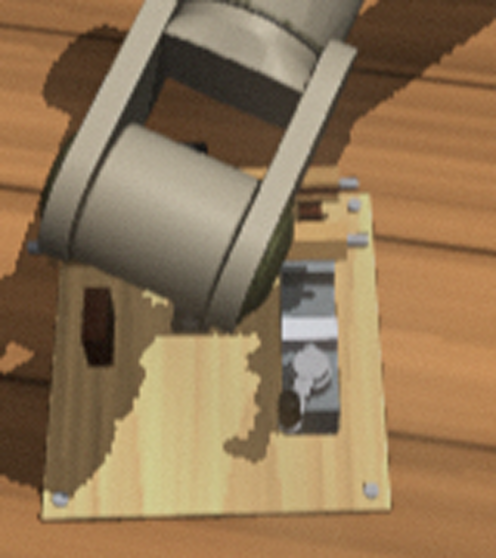

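```bash
python3 -m creep '[{"grip":20,"linear":[-0.2,8,13.7],"rot":[0,0,0]},{"grip":20,"linear":[-0.2,8,13.7],"rot":[0,0,0]},{"grip":20,"linear":[-0.2,8,13.7],"rot":[0,0,0]},{"grip":20,"linear":[-0.2,8,13.7],"rot":[0,0,0]},{"grip":20,"linear":[0,4,7],"rot":[0,0,0]},{"grip":20,"linear":[0,0,0],"rot":[0,0,0]},{"grip":20,"linear":[0,0,0],"rot":[0,0,0]}]'
python3 - <<'E'
from plan import *
show()
rows(grasp((0,-4.5,70.5),0.5236),2)
E
```

```text
time_s: 13.62
eef_pos: [553.2, -89.9, 66.7]
ee_rot: [-0.167, 0.618, 0.742, -0.198]
force: [0.6, 0.5, -1.0]
grip_width: 0.314
t 13.62 tcp [553.2 -89.9  66.7] grasp jig [-0.  -4.7 83.1] toolz jig [-0.5    0.001 -0.866] tooly jig [ 0.866  0.003 -0.5  ] F [ 0.6  0.5 -1. ] grip 0.314 j [-0.27  0.85  1.16 -0.22  1.61 -0.41]
dist 12.61649465802028 ang 0.003608007926188511
[0.1, 3.2, 5.4] [-0.0002, -0.0004, 0.0017]
[0.1, 3.2, 5.4] [-0.0002, -0.0004, 0.0017]
```

```bash
python3 -m creep '[{"grip":20,"linear":[0,3.2,5.4],"rot":[0,0,0]},{"grip":20,"linear":[0,3.2,5.4],"rot":[0,0,0]},{"grip":20,"linear":[0,0,0],"rot":[0,0,0]},{"grip":20,"linear":[0,0,0],"rot":[0,0,0]},{"grip":20,"linear":[0,0,0],"rot":[0,0,0]}]'
python3 - <<'E'
from plan import *
show()
E
```

```text
time_s: 14.03
eef_pos: [553.7, -89.9, 55.0]
ee_rot: [-0.166, 0.618, 0.742, -0.199]
force: [-0.4, -0.1, 8.8]
grip_width: 0.315
t 14.03 tcp [553.7 -89.9  55. ] grasp jig [ 0.5 -4.7 71.5] toolz jig [-0.5   -0.    -0.866] tooly jig [ 0.866  0.003 -0.5  ] F [-0.4 -0.1  8.8] grip 0.315 j [-0.27  0.86  1.17 -0.22  1.59 -0.4 ]
```

Seated (8.8 N). Release, back off, swing to the −30° side again.

```bash
python3 -m creep '[{"grip":65,"linear":[0,0,0],"rot":[0,0,0]},{"grip":65,"linear":[0,0,0],"rot":[0,0,0]},{"grip":65,"linear":[0,0,0],"rot":[0,0,0]},{"grip":65,"linear":[0,0,-15],"rot":[0,0,0]},{"grip":65,"linear":[0,0,-25],"rot":[0,0,0]},{"grip":65,"linear":[0,0,-30],"rot":[0,0,0]},{"grip":65,"linear":[0,0,-30],"rot":[0,0,0]},{"grip":65,"linear":[0,0,0],"rot":[0,0,0]}]'
python3 -m creep '[{"grip":65,"linear":[0.1,-4.8,4.6],"rot":[-0.0954,-0.0007,0]},{"grip":65,"linear":[0.1,-5.3,4.1],"rot":[-0.0954,-0.0007,0]},{"grip":65,"linear":[0.1,-5.6,3.6],"rot":[-0.0954,-0.0007,0]},{"grip":65,"linear":[0.1,-5.9,3],"rot":[-0.0954,-0.0007,0]},{"grip":65,"linear":[0.1,-6.2,2.4],"rot":[-0.0954,-0.0007,0]},{"grip":65,"linear":[0.1,-6.4,1.8],"rot":[-0.0954,-0.0007,0]},{"grip":65,"linear":[0.1,-6.5,1.2],"rot":[-0.0954,-0.0007,0]},{"grip":65,"linear":[0.1,-6.6,0.6],"rot":[-0.0954,-0.0007,0]},{"grip":65,"linear":[0.1,-6.7,-0.1],"rot":[-0.0954,-0.0007,0]},{"grip":65,"linear":[0.1,-6.6,-0.7],"rot":[-0.0954,-0.0007,0]},{"grip":65,"linear":[0.1,-6.5,-1.3],"rot":[-0.0954,-0.0007,0]},{"grip":65,"linear":[0,0,0],"rot":[0,0,0]}]'
python3 -m creep '[{"grip":65,"linear":[0,0,0],"rot":[0,0,0]}]'
python3 look.py 7
python3 - <<'E'
from plan import *
rows(grasp((0.3,-4.5,71),-0.5236),5)
E
```

```text
time_s: 14.7
eef_pos: [605.6, -80.7, 144.6]
ee_rot: [-0.163, 0.618, 0.743, -0.197]
force: [0.4, 0.5, 0.6]
grip_width: 0.763
time_s: 15.7
eef_pos: [531.0, -91.6, 121.8]
ee_rot: [0.161, 0.619, 0.744, 0.194]
force: [-0.7, 0.4, 0.6]
grip_width: 0.763
time_s: 15.78
eef_pos: [533.1, -92.4, 123.3]
ee_rot: [0.161, 0.619, 0.744, 0.192]
force: [0.2, 0.1, 0.5]
grip_width: 0.76
t 15.78 tcp [533.1 -92.4 123.3] grasp jig [-38.9  -3.5 139.9] toolz jig [ 0.485 -0.    -0.874] tooly jig [0.874 0.003 0.485] F [0.2 0.1 0.5] grip 0.76 j [-0.55  0.28  1.95  0.61  0.6  -1.19]
dist 79.17255279755496 ang 0.016436099704881666
[-0.2, -0.1, 15.8] [-0.0031, 0.0001, 0.0011]
[-0.2, -0.1, 15.8] [-0.0031, 0.0001, 0.0011]
[-0.2, -0.2, 15.8] [-0.0031, 0.0001, 0.0011]
[-0.2, -0.2, 15.8] [-0.0031, 0.0001, 0.0011]
[-0.2, -0.3, 15.8] [-0.0031, 0.0001, 0.0011]
```

View pics/top7.png

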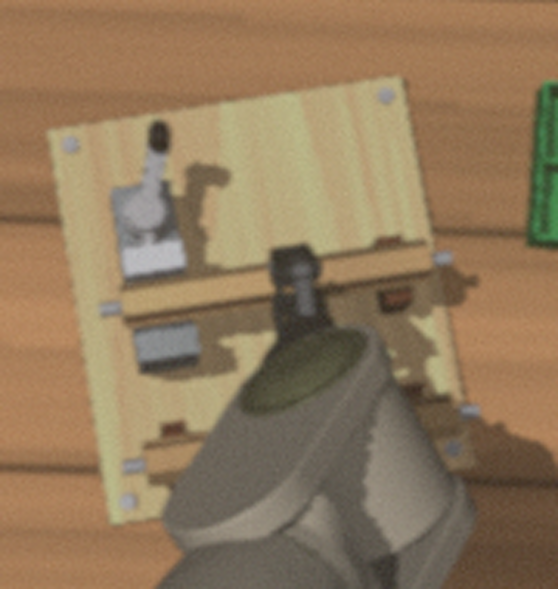

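View pics/scene7.png

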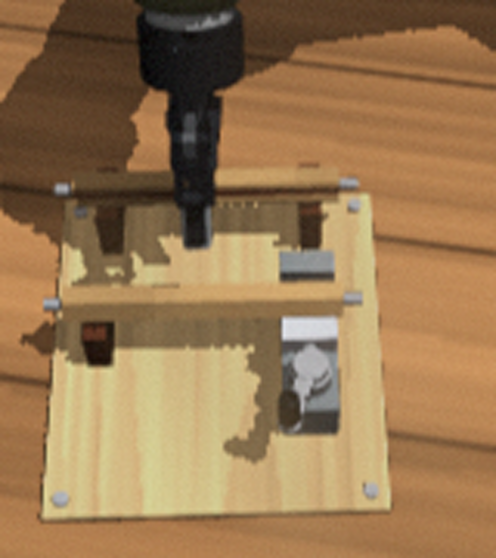

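```bash
python3 -m creep '[{"grip":65,"linear":[-0.2,-0.1,15.8],"rot":[-0.0031,0,0.001]},{"grip":65,"linear":[-0.2,-0.1,15.8],"rot":[-0.0031,0,0.001]},{"grip":65,"linear":[-0.2,-0.2,15.8],"rot":[-0.0031,0,0.001]},{"grip":65,"linear":[-0.2,-0.2,15.8],"rot":[-0.0031,0,0.001]},{"grip":65,"linear":[-0.2,-0.3,15.8],"rot":[-0.0031,0,0.001]},{"grip":65,"linear":[0,0,0],"rot":[0,0,0]},{"grip":45,"linear":[0,0,0],"rot":[0,0,0]},{"grip":30,"linear":[0,0,0],"rot":[0,0,0]},{"grip":20,"linear":[0,0,0],"rot":[0,0,0]},{"grip":20,"linear":[0,0,0],"rot":[0,0,0]},{"grip":20,"linear":[0,0,0],"rot":[0,0,0]},{"grip":20,"linear":[0,0,0],"rot":[0,0,0]}]' 40
python3 -c "
from plan import *
show()"
```

```text
time_s: 16.88
eef_pos: [571.7, -86.3, 55.3]
ee_rot: [0.167, 0.619, 0.741, 0.199]
force: [-4.0, 0.5, 6.1]
grip_width: 0.321
t 16.88 tcp [571.7 -86.3  55.3] grasp jig [-0.2 -4.4 71.7] toolz jig [ 0.502 -0.001 -0.865] tooly jig [0.865 0.001 0.502] F [-4.   0.5  6.1] grip 0.321 j [-0.5   0.47  1.91  0.8   0.45 -1.35]
```

```bash
python3 -m creep '[{"grip":20,"linear":[0,5,-8.7],"rot":[0,0,0]},{"grip":20,"linear":[0,10,-17.3],"rot":[0,0,0]},{"grip":20,"linear":[0,15,-26],"rot":[0,0,0]},{"grip":20,"linear":[0,12,-20.8],"rot":[0,0,0]},{"grip":20,"linear":[0,0,0],"rot":[0,0,0]}]' 60
python3 -m creep '[{"grip":20,"linear":[0.1,-1.5,-0.8],"rot":[0.0955,0,0]},{"grip":20,"linear":[0.1,-1.6,-0.6],"rot":[0.0955,0,0]},{"grip":20,"linear":[0.1,-1.6,-0.5],"rot":[0.0955,0,0]},{"grip":20,"linear":[0.1,-1.7,-0.3],"rot":[0.0955,0,0]},{"grip":20,"linear":[0.1,-1.7,-0.2],"rot":[0.0955,0,0]},{"grip":20,"linear":[0.1,-1.7,0],"rot":[0.0955,0,0]},{"grip":20,"linear":[0.1,-1.7,0.2],"rot":[0.0955,0,0]},{"grip":20,"linear":[0.1,-1.7,0.3],"rot":[0.0955,0,0]},{"grip":20,"linear":[0.1,-1.6,0.5],"rot":[0.0955,0,0]},{"grip":20,"linear":[0.1,-1.6,0.6],"rot":[0.0955,0,0]},{"grip":20,"linear":[0.1,-1.5,0.8],"rot":[0.0955,0,0]},{"grip":20,"linear":[0,0,0],"rot":[0,0,0]}]'
python3 -m creep '[{"grip":20,"linear":[-0.1,7,12.2],"rot":[0,0,0]},{"grip":20,"linear":[-0.1,8,13.8],"rot":[0,0,0]},{"grip":20,"linear":[-0.1,8,13.8],"rot":[0,0,0]},{"grip":20,"linear":[-0.1,8,13.8],"rot":[0,0,0]},{"grip":20,"linear":[0,0,0],"rot":[0,0,0]},{"grip":20,"linear":[0,0,0],"rot":[0,0,0]}]'
python3 - <<'E'
from plan import *
show()
rows(grasp((0,-4.5,70.7),0.5236),3)
E
```

```text
time_s: 17.3
eef_pos: [572.9, -87.2, 143.3]
ee_rot: [0.17, 0.618, 0.741, 0.2]
force: [0.4, -0.6, 0.2]
grip_width: 0.314
time_s: 18.3
eef_pos: [552.6, -87.9, 134.5]
ee_rot: [-0.169, 0.617, 0.741, -0.201]
force: [-0.8, -0.2, -1.6]
grip_width: 0.318
time_s: 18.8
eef_pos: [552.2, -88.9, 75.3]
ee_rot: [-0.167, 0.619, 0.742, -0.199]
force: [-0.5, -0.1, 0.1]
grip_width: 0.317
t 18.8 tcp [552.2 -88.9  75.3] grasp jig [-0.8 -3.5 91.8] toolz jig [-0.501  0.001 -0.865] tooly jig [ 0.865  0.001 -0.501] F [-0.5 -0.1  0.1] grip 0.317 j [-0.27  0.84  1.16 -0.22  1.63 -0.41]
dist 21.140187997622306 ang 0.0016019711901558607
[-0.3, 3.8, 6.0] [-0.0005, -0.0002, 0.0002]
[-0.3, 3.7, 6.0] [-0.0005, -0.0002, 0.0002]
[-0.3, 3.7, 6.0] [-0.0005, -0.0002, 0.0002]
```

```bash
python3 -m creep '[{"grip":20,"linear":[0,3.8,6],"rot":[0,0,0]},{"grip":20,"linear":[0,3.7,6],"rot":[0,0,0]},{"grip":20,"linear":[0,3.7,6],"rot":[0,0,0]},{"grip":20,"linear":[0,0,0],"rot":[0,0,0]},{"grip":20,"linear":[0,0,0],"rot":[0,0,0]},{"grip":20,"linear":[0,0,0],"rot":[0,0,0]}]'
python3 - <<'E'
from plan import *
show()
E
```

```text
time_s: 19.3
eef_pos: [553.4, -88.8, 55.2]
ee_rot: [-0.166, 0.619, 0.741, -0.2]
force: [-1.0, 1.1, 8.3]
grip_width: 0.318
t 19.3 tcp [553.4 -88.8  55.2] grasp jig [ 0.4 -3.6 71.6] toolz jig [-0.502 -0.001 -0.865] tooly jig [ 0.865 -0.    -0.502] F [-1.   1.1  8.3] grip 0.318 j [-0.27  0.86  1.17 -0.22  1.59 -0.4 ]
```

```bash
python3 -m creep '[{"grip":65,"linear":[0,0,0],"rot":[0,0,0]},{"grip":65,"linear":[0,0,0],"rot":[0,0,0]},{"grip":65,"linear":[0,0,0],"rot":[0,0,0]},{"grip":65,"linear":[0,0,-15],"rot":[0,0,0]},{"grip":65,"linear":[0,0,-25],"rot":[0,0,0]},{"grip":65,"linear":[0,0,-35],"rot":[0,0,0]},{"grip":65,"linear":[0,0,-35],"rot":[0,0,0]},{"grip":65,"linear":[0,0,-35],"rot":[0,0,0]},{"grip":65,"linear":[0,0,0],"rot":[0,0,0]},{"grip":65,"linear":[0,0,0],"rot":[0,0,0]}]'
python3 - <<'E'
from plan import *
show()
c,s=np.cos(q[2]),np.sin(q[2])
inv=lambda X:(np.array(X)-[q[0],q[1],0])@np.array([[c,-s,0],[s,c,0],[0,0,1]])
for n in("top","scene"):
    im=cv2.imread(f"pics/{n}0.png");P=proj(n,J(*q,[(112,63,100)]))[0].astype(int)
    g=im[P[1]-14:P[1]+14,P[0]-12:P[0]+12].sum(2);m=g<170
    v,u=np.nonzero(m);print(n,len(v),P,inv(onz(n,u.mean()+P[0]-12,v.mean()+P[1]-14,105)),u.min()+P[0]-12,u.max()+P[0]-12,v.min()+P[1]-14,v.max()+P[1]-14)
E
```

```text
time_s: 20.13
eef_pos: [625.8, -75.6, 180.5]
ee_rot: [-0.165, 0.619, 0.742, -0.199]
force: [-0.7, 0.3, -1.4]
grip_width: 0.761
t 20.13 tcp [625.8 -75.6 180.5] grasp jig [ 73.9  -3.6 197. ] toolz jig [-0.499 -0.002 -0.867] tooly jig [ 0.867  0.    -0.499] F [-0.7  0.3 -1.4] grip 0.761 j [-0.22  0.92  0.71 -0.22  1.98 -0.44]
top 29 [326 183] [109.94849517  63.79130596 105.        ] 324 328 180 187
scene 54 [312 282] [112.92907271  63.75806359 105.        ] 310 323 276 286
```

```bash
cat >> plan.py <<'E'
def gd(p,ang): # tool straight down, tool y at jig angle ang
    A=J(*q,p)[0]; R=Ro.from_euler('z',q[2]+ang)*Ro.from_matrix(np.array([[0,1,0],[1,0,0],[0,0,-1.]]))
    return A+R.apply([0,0,19]),R
E
python3 - <<'E'
from plan import *
rows(gd((112,63.5,190),-1.309),13)
E
```

```text
dist 82.77552324226386 ang 1.3955730079658588
[5.2, 3.5, -1.2] [-0.0342, 0.0264, 0.0983]
[5.5, 3.0, -0.9] [-0.0342, 0.0264, 0.0983]
[5.8, 2.5, -0.7] [-0.0342, 0.0264, 0.0983]
[6.0, 2.0, -0.5] [-0.0342, 0.0264, 0.0983]
[6.2, 1.4, -0.2] [-0.0342, 0.0264, 0.0983]
[6.3, 0.8, -0.0] [-0.0342, 0.0264, 0.0983]
[6.4, 0.1, 0.1] [-0.0342, 0.0264, 0.0983]
[6.3, -0.5, 0.3] [-0.0342, 0.0264, 0.0983]
[6.2, -1.1, 0.4] [-0.0342, 0.0264, 0.0983]
[6.1, -1.8, 0.5] [-0.0342, 0.0264, 0.0983]
[5.9, -2.4, 0.6] [-0.0342, 0.0264, 0.0983]
[5.6, -3.0, 0.7] [-0.0342, 0.0264, 0.0983]
[5.3, -3.5, 0.7] [-0.0342, 0.0264, 0.0983]
```

```bash
python3 -m creep '[{"grip":55,"linear":[5.2,3.5,-1.2],"rot":[-0.0342,0.0264,0.0983]},{"grip":55,"linear":[5.5,3,-0.9],"rot":[-0.0342,0.0264,0.0983]},{"grip":55,"linear":[5.8,2.5,-0.7],"rot":[-0.0342,0.0264,0.0983]},{"grip":55,"linear":[6,2,-0.5],"rot":[-0.0342,0.0264,0.0983]},{"grip":55,"linear":[6.2,1.4,-0.2],"rot":[-0.0342,0.0264,0.0983]},{"grip":55,"linear":[6.3,0.8,0],"rot":[-0.0342,0.0264,0.0983]},{"grip":55,"linear":[6.4,0.1,0.1],"rot":[-0.0342,0.0264,0.0983]},{"grip":55,"linear":[6.3,-0.5,0.3],"rot":[-0.0342,0.0264,0.0983]},{"grip":55,"linear":[6.2,-1.1,0.4],"rot":[-0.0342,0.0264,0.0983]},{"grip":55,"linear":[6.1,-1.8,0.5],"rot":[-0.0342,0.0264,0.0983]},{"grip":55,"linear":[5.9,-2.4,0.6],"rot":[-0.0342,0.0264,0.0983]},{"grip":55,"linear":[5.6,-3,0.7],"rot":[-0.0342,0.0264,0.0983]}]'
python3 -m creep '[{"grip":55,"linear":[5.3,-3.5,0.7],"rot":[-0.0342,0.0264,0.0983]},{"grip":55,"linear":[0,0,0],"rot":[0,0,0]},{"grip":55,"linear":[0,0,0],"rot":[0,0,0]}]'
python3 look.py 8
python3 - <<'E'
from plan import *
rows(gd((112,63.5,130),-1.309),4)
rows(gd((112,63.5,108),-1.309),1)
E
```

```text
time_s: 21.13
eef_pos: [656.0, -6.9, 169.3]
ee_rot: [-0.015, 0.964, 0.263, -0.018]
force: [-0.1, -0.1, -0.3]
grip_width: 0.644
time_s: 21.38
eef_pos: [658.7, -1.0, 169.3]
ee_rot: [-0.001, 0.975, 0.22, -0.003]
force: [-0.0, -0.9, 0.3]
grip_width: 0.641
t 21.38 tcp [658.7  -1.  169.3] grasp jig [110.2  63.9 188.3] toolz jig [-0.005  0.002 -1.   ] tooly jig [ 0.261 -0.965 -0.004] F [-0.  -0.9  0.3] grip 0.641 j [-0.18  0.66  1.12  0.    1.36  0.95]
dist 58.50649861927848 ang 0.005350470179541022
[0.4, 0.1, 14.6] [-0.0008, 0.001, 0.0004]
[0.4, 0.0, 14.6] [-0.0008, 0.001, 0.0004]
[0.4, 0.0, 14.6] [-0.0008, 0.001, 0.0004]
[0.4, 0.0, 14.6] [-0.0008, 0.001, 0.0004]
dist 80.5014647170958 ang 0.005350470179541022
[1.8, 0.3, 80.5] [-0.0032, 0.004, 0.0015]
```

View pics/scene8.png

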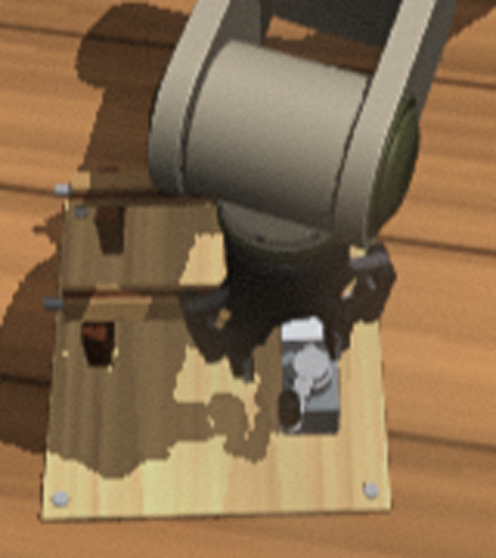

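View pics/top8.png

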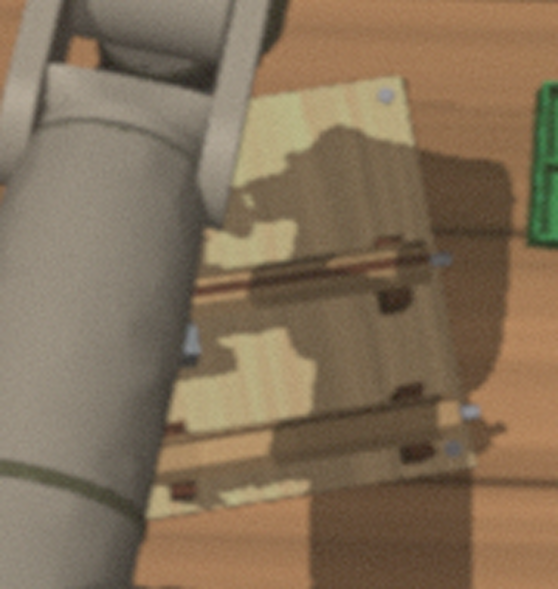

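```bash
python3 -m creep '[{"grip":55,"linear":[0.5,0,16],"rot":[-0.003,0.004,0]},{"grip":55,"linear":[0.5,0,16],"rot":[0,0,0]},{"grip":55,"linear":[0.5,0,16],"rot":[0,0,0]},{"grip":55,"linear":[0.3,0.3,16],"rot":[0,0,0]},{"grip":55,"linear":[0,0,14],"rot":[0,0,0]},{"grip":55,"linear":[0,0,2],"rot":[0,0,0]},{"grip":55,"linear":[0,0,0],"rot":[0,0,0]},{"grip":55,"linear":[0,0,0],"rot":[0,0,0]}]' 30
python3 - <<'E'
from plan import *
show()
E
```

```text
time_s: 22.15
eef_pos: [661.8, -1.1, 90.9]
ee_rot: [0.0, 0.976, 0.219, 0.001]
force: [0.6, -0.7, 0.1]
grip_width: 0.643
t 22.15 tcp [661.8  -1.1  90.9] grasp jig [113.1  63.3 109.9] toolz jig [ 0.003 -0.001 -1.   ] tooly jig [ 0.259 -0.966  0.001] F [ 0.6 -0.7  0.1] grip 0.643 j [-0.18  0.74  1.21  0.    1.2   0.95]
```

```bash
python3 -m creep '[{"grip":35,"linear":[0,0,0],"rot":[0,0,0]},{"grip":20,"linear":[0,0,0],"rot":[0,0,0]},{"grip":8,"linear":[0,0,0],"rot":[0,0,0]},{"grip":8,"linear":[0,0,0],"rot":[0,0,0]},{"grip":8,"linear":[0,0,0],"rot":[0,0,0]},{"grip":8,"linear":[0,0,0],"rot":[0,0,0]},{"grip":8,"linear":[0,0,0],"rot":[0,0,0]}]' 40
python3 - <<'E'
from plan import *
show()
# arc in tool frame: tool y angle -75deg, tool x angle = +15deg (x=y cross z)
a=np.radians(-20);M=gd((0,0,0),-1.309)[1];Rz=Ro.from_euler('z',q[2])
for th in np.arange(0,1.5,.1):
    f=lambda t:50*np.array([np.cos(a+t),np.sin(a+t),0])
    print(round(th,1),M.inv().apply(Rz.apply(f(th+.1)-f(th))).round(1))
E
```

```text
time_s: 22.73
eef_pos: [661.7, -0.8, 90.8]
ee_rot: [0.001, 0.976, 0.219, 0.001]
force: [-0.5, 0.2, 5.9]
grip_width: 0.179
t 22.73 tcp [661.7  -0.8  90.8] grasp jig [113.1  63.7 109.8] toolz jig [ 0.003 -0.001 -1.   ] tooly jig [ 0.258 -0.966  0.002] F [-0.5  0.2  5.9] grip 0.179 j [-0.18  0.74  1.21  0.    1.2   0.95]
0.0 [ 2.7 -4.2  0. ]
0.1 [ 2.2 -4.5  0. ]
0.2 [ 1.8 -4.7  0. ]
0.3 [ 1.3 -4.8  0. ]
0.4 [ 0.8 -4.9  0. ]
0.5 [ 0.3 -5.   0. ]
0.6 [-0.2 -5.   0. ]
0.7 [-0.7 -4.9  0. ]
0.8 [-1.2 -4.9  0. ]
0.9 [-1.7 -4.7  0. ]
1.0 [-2.1 -4.5  0. ]
1.1 [-2.6 -4.3  0. ]
1.2 [-3. -4.  0.]
1.3 [-3.4 -3.7  0. ]
1.4 [-3.7 -3.3  0. ]
```

```bash
python3 -m creep '[{"grip":8,"linear":[2.7,-4.2,0],"rot":[0,0,0]},{"grip":8,"linear":[2.2,-4.5,0],"rot":[0,0,0]},{"grip":8,"linear":[1.8,-4.7,0],"rot":[0,0,0]},{"grip":8,"linear":[1.3,-4.8,0],"rot":[0,0,0]},{"grip":8,"linear":[0.8,-4.9,0],"rot":[0,0,0]},{"grip":8,"linear":[0,0,0],"rot":[0,0,0]},{"grip":8,"linear":[0,0,0],"rot":[0,0,0]}]'
python3 - <<'E'
from plan import *
show();s=sensors.sense();print(pose(s)[1].inv().apply(s["force"]))
E
```

```text
time_s: 23.32
eef_pos: [659.5, 23.9, 90.9]
ee_rot: [0.001, 0.976, 0.219, 0.001]
force: [-2.6, 0.5, 6.9]
grip_width: 0.175
t 23.32 tcp [659.5  23.9  90.9] grasp jig [115.4  88.4 109.9] toolz jig [ 0.002 -0.001 -1.   ] tooly jig [ 0.258 -0.966  0.001] F [-2.6  0.5  6.9] grip 0.175 j [-0.14  0.73  1.21 -0.    1.19  0.99]
[-2.10502724 -1.50979128 -6.95180844]
```

```bash
python3 -m creep '[{"grip":8,"linear":[0.3,-5,0],"rot":[0,0,0]},{"grip":8,"linear":[-0.2,-5,0],"rot":[0,0,0]},{"grip":8,"linear":[-0.7,-4.9,0],"rot":[0,0,0]},{"grip":8,"linear":[-1.2,-4.9,0],"rot":[0,0,0]},{"grip":8,"linear":[-1.7,-4.7,0],"rot":[0,0,0]},{"grip":8,"linear":[0,0,0],"rot":[0,0,0]},{"grip":8,"linear":[0,0,0],"rot":[0,0,0]}]'
python3 look.py 9; python3 - <<'E'
from plan import *
s=sensors.sense();print(pose(s)[1].inv().apply(s["force"]))
E
```

```text
time_s: 23.9
eef_pos: [645.8, 44.4, 90.8]
ee_rot: [0.001, 0.976, 0.219, 0.001]
force: [-2.6, -1.0, 7.3]
grip_width: 0.176
t 23.9 tcp [645.8  44.4  90.8] grasp jig [105.6 111.  109.8] toolz jig [ 0.002 -0.001 -1.   ] tooly jig [ 0.258 -0.966  0.002] F [-2.6 -1.   7.3] grip 0.176 j [-0.11  0.71  1.26 -0.    1.17  1.02]
[-4.06851046 -0.35381486 -7.19118546]
```

View pics/scene9.png

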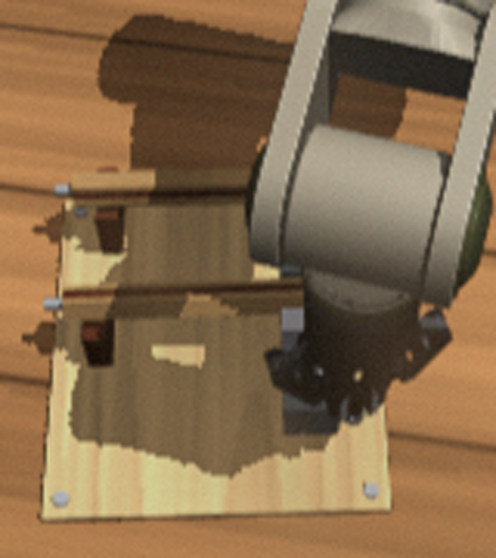

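```bash
cat > tf.py <<'E'
from plan import *
s=sensors.sense();show()
p,R=pose(s);c,si=np.cos(q[2]),np.sin(q[2])
jg=(p-[q[0],q[1],0])@np.array([[c,-si,0],[si,c,0],[0,0,1]]);f=np.array(s["force"])@np.array([[c,-si,0],[si,c,0],[0,0,1]])
r=jg[:2]-[65,80];a=np.arctan2(r[1],r[0])
print("crank",a+np.radians(20),"rad",np.hypot(*r),"Ftan",f[:2]@[-np.sin(a),np.cos(a)],"Frad",f[:2]@[np.cos(a),np.sin(a)])
E
python3 -m creep '[{"grip":8,"linear":[-1.1,-2.3,0],"rot":[0,0,0]},{"grip":8,"linear":[-1.1,-2.2,0],"rot":[0,0,0]},{"grip":8,"linear":[0,0,0],"rot":[0,0,0]},{"grip":8,"linear":[0,0,0],"rot":[0,0,0]}]'; python3 tf.py
python3 -m creep '[{"grip":8,"linear":[-1.3,-2.2,0],"rot":[0,0,0]},{"grip":8,"linear":[-1.3,-2.1,0],"rot":[0,0,0]},{"grip":8,"linear":[0,0,0],"rot":[0,0,0]},{"grip":8,"linear":[0,0,0],"rot":[0,0,0]}]'; python3 tf.py
```

```text
time_s: 24.33
eef_pos: [642.3, 47.2, 90.8]
ee_rot: [0.001, 0.976, 0.219, 0.002]
force: [-1.3, -2.1, 6.0]
grip_width: 0.179
t 24.33 tcp [642.3  47.2  90.8] grasp jig [102.6 114.4 109.8] toolz jig [ 0.003 -0.002 -1.   ] tooly jig [ 0.258 -0.966  0.002] F [-1.3 -2.1  6. ] grip 0.179 j [-0.11  0.7   1.27 -0.    1.17  1.02]
crank 1.0879898118582376 rad 50.986940469993215 Ftan -0.26963565256820404 Frad -2.419198142859023
time_s: 24.67
eef_pos: [638.2, 50.0, 90.8]
ee_rot: [0.001, 0.976, 0.219, 0.002]
force: [0.1, -2.5, 6.6]
grip_width: 0.174
t 24.67 tcp [638.2  50.   90.8] grasp jig [ 99.1 117.9 109.8] toolz jig [ 0.003 -0.002 -1.   ] tooly jig [ 0.258 -0.966  0.003] F [ 0.1 -2.5  6.6] grip 0.174 j [-0.1   0.69  1.29 -0.    1.16  1.03]
crank 1.1854388238847462 rad 50.96033367400705 Ftan -1.3687300546679162 Frad -2.0877751959836046
```

```bash

python3 -m creep '[{"grip":8,"linear":[-1.6,-1.9,0],"rot":[0,0,0]},{"grip":8,"linear":[0,0,0],"rot":[0,0,0]},{"grip":8,"linear":[0,0,0],"rot":[0,0,0]}]'; python3 tf.py
python3 -m creep '[{"grip":8,"linear":[-1.6,-1.9,0],"rot":[0,0,0]},{"grip":8,"linear":[0,0,0],"rot":[0,0,0]},{"grip":8,"linear":[0,0,0],"rot":[0,0,0]}]'; python3 tf.py
```

```text
time_s: 24.92
eef_pos: [636.2, 51.2, 90.9]
ee_rot: [0.001, 0.976, 0.219, 0.002]
force: [0.6, -3.3, 5.4]
grip_width: 0.176
t 24.92 tcp [636.2  51.2  90.9] grasp jig [ 97.2 119.4 109.9] toolz jig [ 0.004 -0.002 -1.   ] tooly jig [ 0.258 -0.966  0.003] F [ 0.6 -3.3  5.4] grip 0.176 j [-0.1   0.69  1.3  -0.    1.15  1.03]
crank 1.2319568438488793 rad 50.90136758523568 Ftan -2.145358659084863 Frad -2.587990716715614
time_s: 25.17
eef_pos: [634.1, 52.2, 90.9]
ee_rot: [0.001, 0.976, 0.219, 0.002]
force: [2.4, -3.1, 5.8]
grip_width: 0.173
t 25.17 tcp [634.1  52.2  90.9] grasp jig [ 95.4 120.8 109.9] toolz jig [ 0.004 -0.002 -1.   ] tooly jig [ 0.258 -0.966  0.003] F [ 2.4 -3.1  5.8] grip 0.173 j [-0.1   0.68  1.31 -0.    1.15  1.03]
crank 1.2781853425623153 rad 50.85240038048303 Ftan -3.5076077172040256 Frad -1.7353165467173268
```

```bash

python3 -m creep '[{"grip":8,"linear":[-1.7,-1.9,0],"rot":[0,0,0]},{"grip":8,"linear":[0,0,0],"rot":[0,0,0]},{"grip":8,"linear":[0,0,0],"rot":[0,0,0]}]'; python3 tf.py
python3 -m creep '[{"grip":8,"linear":[-1.7,-1.8,0],"rot":[0,0,0]},{"grip":8,"linear":[0,0,0],"rot":[0,0,0]},{"grip":8,"linear":[0,0,0],"rot":[0,0,0]}]'; python3 tf.py
```

```text
time_s: 25.42
eef_pos: [632.0, 53.1, 90.9]
ee_rot: [0.001, 0.976, 0.219, 0.003]
force: [4.6, -3.5, 5.1]
grip_width: 0.174
t 25.42 tcp [632.   53.1  90.9] grasp jig [ 93.5 122.  109.9] toolz jig [ 0.005 -0.002 -1.   ] tooly jig [ 0.258 -0.966  0.003] F [ 4.6 -3.5  5.1] grip 0.174 j [-0.1   0.68  1.31 -0.    1.15  1.03]
crank 1.3217126434839497 rad 50.80588282678223 Ftan -5.626819382666709 Frad -1.3270422100701724
time_s: 25.67
eef_pos: [630.2, 53.9, 90.9]
ee_rot: [0.001, 0.976, 0.219, 0.003]
force: [7.1, -3.1, 3.4]
grip_width: 0.176
t 25.67 tcp [630.2  53.9  90.9] grasp jig [ 91.8 123.1 109.9] toolz jig [ 0.006 -0.002 -1.   ] tooly jig [ 0.258 -0.966  0.004] F [ 7.1 -3.1  3.4] grip 0.176 j [-0.1   0.67  1.32 -0.    1.14  1.03]
crank 1.360744005581065 rad 50.78859437238841 Ftan -7.750370633535754 Frad -0.20544883568975209
```

```bash

python3 -m creep '[{"grip":8,"linear":[-1.8,-1.8,0],"rot":[0,0,0]},{"grip":8,"linear":[0,0,0],"rot":[0,0,0]},{"grip":8,"linear":[0,0,0],"rot":[0,0,0]}]'; python3 tf.py
python3 -m creep '[{"grip":8,"linear":[-1.8,-1.8,0],"rot":[0,0,0]},{"grip":8,"linear":[0,0,0],"rot":[0,0,0]},{"grip":8,"linear":[0,0,0],"rot":[0,0,0]}]'; python3 tf.py
```

```text
time_s: 25.92
eef_pos: [628.3, 54.5, 91.0]
ee_rot: [0.002, 0.976, 0.218, 0.004]
force: [10.1, -3.3, 2.2]
grip_width: 0.177
t 25.92 tcp [628.3  54.5  91. ] grasp jig [ 90.1 124.1 110. ] toolz jig [ 0.008 -0.003 -1.   ] tooly jig [ 0.258 -0.966  0.005] F [10.1 -3.3  2.2] grip 0.177 j [-0.1   0.67  1.33 -0.    1.14  1.03]
crank 1.399596282522546 rad 50.73384272960328 Ftan -10.657902945673786 Frad 0.2245674604190078
time_s: 26.17
eef_pos: [626.5, 55.1, 91.0]
ee_rot: [0.002, 0.976, 0.218, 0.005]
force: [12.7, -4.6, 0.6]
grip_width: 0.18
t 26.17 tcp [626.5  55.1  91. ] grasp jig [ 88.3 125.  110. ] toolz jig [ 0.009 -0.004 -1.   ] tooly jig [ 0.258 -0.966  0.006] F [12.7 -4.6  0.6] grip 0.18 j [-0.1   0.66  1.34 -0.    1.13  1.03]
crank 1.4375914053825922 rad 50.72864359850009 Ftan -13.50432883789463 Frad -0.5525942526424061
```

```bash

python3 -m creep '[{"grip":8,"linear":[0,0,0],"rot":[0,0,0]},{"grip":45,"linear":[0,0,0],"rot":[0,0,0]},{"grip":45,"linear":[0,0,0],"rot":[0,0,0]},{"grip":45,"linear":[0,0,0],"rot":[0,0,0]},{"grip":45,"linear":[0,0,-10],"rot":[0,0,0]},{"grip":45,"linear":[0,0,-20],"rot":[0,0,0]},{"grip":45,"linear":[0,0,-30],"rot":[0,0,0]},{"grip":45,"linear":[0,0,-30],"rot":[0,0,0]},{"grip":45,"linear":[0,0,-30],"rot":[0,0,0]},{"grip":45,"linear":[0,0,0],"rot":[0,0,0]}]'; python3 tf.py
```

```text
time_s: 27.0
eef_pos: [625.4, 56.3, 217.3]
ee_rot: [0.002, 0.976, 0.219, 0.006]
force: [-0.5, -0.5, 0.5]
grip_width: 0.527
t 27.0 tcp [625.4  56.3 217.3] grasp jig [ 87.4 126.4 236.3] toolz jig [ 0.012 -0.003 -1.   ] tooly jig [ 0.259 -0.966  0.006] F [-0.5 -0.5  0.5] grip 0.527 j [-0.1   0.55  1.19  0.    1.39  1.03]
crank 1.4657489751070585 rad 51.55353511653864 Ftan 0.3283217496239651 Frad -0.6375464069714322
```

```bash

python3 -m creep '[{"grip":45,"linear":[-15,10,0],"rot":[0,0,0]},{"grip":45,"linear":[-33,22,0],"rot":[0,0,0]},{"grip":45,"linear":[-33,22,0],"rot":[0,0,0]},{"grip":45,"linear":[-33,22,0],"rot":[0,0,0]},{"grip":45,"linear":[-33,22,0],"rot":[0,0,0]},{"grip":45,"linear":[-33,22,0],"rot":[0,0,0]},{"grip":45,"linear":[-33,22,0],"rot":[0,0,0]},{"grip":45,"linear":[-33,22,0],"rot":[0,0,0]},{"grip":45,"linear":[-33,22,0],"rot":[0,0,0]},{"grip":45,"linear":[-33,22,0],"rot":[0,0,0]},{"grip":45,"linear":[-15,10,0],"rot":[0,0,0]},{"grip":45,"linear":[0,0,0],"rot":[0,0,0]}]'; python3 look.py 10
```

```text
time_s: 28.0
eef_pos: [419.1, -283.1, 209.9]
ee_rot: [0.0, 0.976, 0.217, 0.001]
force: [-1.0, -0.3, -0.6]
grip_width: 0.53
t 28.0 tcp [ 419.1 -283.1  209.9] grasp jig [-176.  -170.8  228.9] toolz jig [ 0.001 -0.001 -1.   ] tooly jig [ 0.254 -0.967  0.001] F [-1.  -0.3 -0.6] grip 0.53 j [-0.83  0.29  1.59  0.    1.26  0.31]
```

View pics/scene10.png

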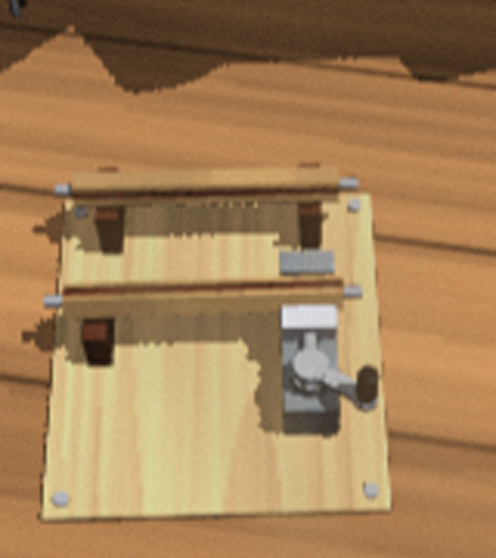

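View pics/top10.png

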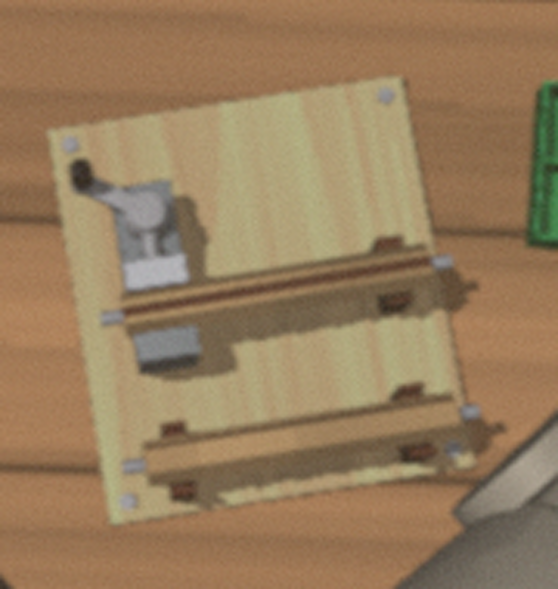

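```bash
python3 - <<'E'
from plan import *
c,s=np.cos(q[2]),np.sin(q[2])
inv=lambda X:(np.array(X)-[q[0],q[1],0])@np.array([[c,-s,0],[s,c,0],[0,0,1]])
for n,o,pins,h in(("top",(275,140),[(101,318),(452,261)],(80,168)),("scene",(220,150),[(44,301),(361,292)],(367,372))):
    f=lambda a:(a[0]/3.1+o[0]-.4,a[1]/3.1+o[1]-.4)
    E=[inv(onz(n,*f(p),70)) for p in pins];print(n,np.round(E,1).tolist(),"mid",np.round(sum(E)/2,1))
    H=inv(onz(n,*f(h),118));print("handle",H.round(1),"crank",np.arctan2(H[1]-80,H[0]-65)+.349)
a,b=[cv2.imread(f"pics/{x}.png") for x in("top5","top10")]
p,d=imaging.capture("top");cv2.imwrite("pics/top11.png",p[:,:,::-1])
a=cv2.imread("pics/top0.png");df=cv2.absdiff(a,p[:,:,::-1].copy()).max(2)
for nm,(x0,x1,y0,y1) in dict(carrier=(75,165,245,330),tray=(440,550,160,235),opener=(150,180,150,215),reel=(490,540,270,335)).items():print(nm,df[y0:y1,x0:x1].mean())
E
```

```text
top [[-4.6, 122.6, 70.0], [-1.3, -129.2, 70.0]] mid [-2.9 -3.3 70. ]
handle [ 92.9 121.8 118. ] crank 1.3311939562960713
scene [[-3.4, -129.1, 70.0], [-6.9, 122.2, 70.0]] mid [-5.2 -3.5 70. ]
handle [ 90.8 120.8 118. ] crank 1.3554361891843276
carrier 3.853202614379085
tray 4.7727272727272725
opener 3.8317948717948718
reel 43.63384615384616
```

View pics/top11.png

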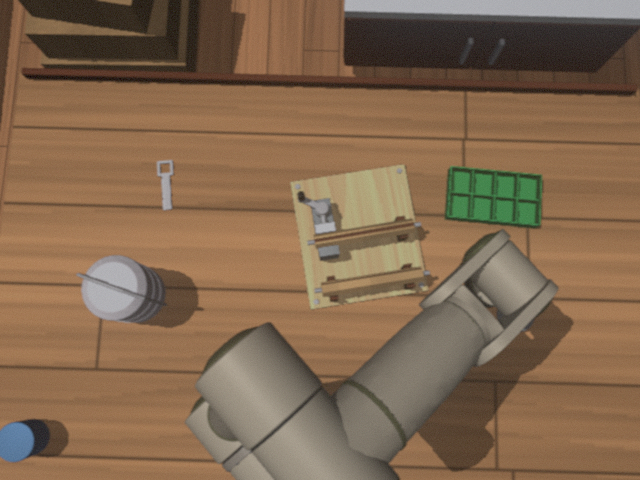

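```bash
python3 -c "
from rig import ctrl
print(ctrl.finish_job())"
```

```text
the job is handed in; nothing more can be done
None
```

The vise stick now lies groove up between the jaws with the crank clamped, and the job is handed in at about 28 s of the 64 s allowed.

**What I did:** The stick's groove started on the lower flat on the robot side. On the first lift I swung the wrong way to look for it, then set the stick back as it was. Two regrasps with 60° swings then brought the groove straight up. I released the stick with the crank still open. I then gripped the crank handle and swung it until the resistance reached about 13.5 N, and let go.

**Last checks:**
- **Groove:** both cameras show it facing up.
- **Stick position:** the centre is about 3–5 mm off mid-berth across (the two cameras differ by 2 mm) and about 3 mm along. It is under 1° off parallel to the jig.
- **Crank:** the images put it at about 1.33–1.36 rad. The arm pose read 1.44 rad while still holding it, so it may have sprung back slightly on release, or the pose reading may be slightly off. Either way the jaw face works out about 1 mm past first contact, so it should be pressing. I could not measure the jaw force directly.
- **Other objects:** the parked stick sits in its berth by eye, and the carrier, tray and opener look unchanged. The arm hid the reel in the last top view, so I did not recheck it, but the tool passed well above it.

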